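# Weigh out the medicated feed nuts

### The job

Stand the empty steel pail in the middle of the scale's platform and turn the dial's bezel until its red zero mark is at the pointer. Then, with the scoop, move all the feed nuts from the blue bin into the pail; they are medicated, so the fingers must never touch them. Finish with the lid seated on the pail where it stands on the scale and the scoop lying right way up on its rubber mat, and leave the other things on the bench where they are.

Things in the scene. Friction and masses are not known exactly. Their poses are not given: they have to be found in the camera images.
- scale: green mechanical bench scale, fixed to the bench, 250 x 160 mm. Origin at the bench under it; its +x points from the dial housing at the front to the platform behind. Base 30 mm high, with feet to 32 mm; the dial housing is 105 mm wide (y), 90 mm long, centred 95 mm in front (-x) of the origin, its flat top 62 mm above the bench
- platform_top (a point): centre of the top of the scale's round steel platform, 144 mm across, 30 mm behind (+x) the scale's origin and 51 mm above the bench unloaded. It is sprung: it sinks about 2 mm per 100 g, at most 12 mm
- dial_centre (a point): on the vertical axis of the face-up dial, 74 mm above the bench. Round it stands the turning bezel, a black knurled ring 68 mm across, from 64 to 80 mm above the bench, its face solid; it is gripped across its outside and turns with light friction (0.04 N m), staying where left
- zero_mark (a point): the red zero mark on the white dial card, which turns with the bezel; 24 mm from the dial's axis. It is the wedge, widening outward; the other graduations are black lines 18 degrees apart
- pointer_tip (a point): end of the black pointer, 24 mm from the dial's axis. It starts pointing along the scale's +x when the platform is empty and turns clockwise (seen from above) by about 0.5 rad per 100 g on the platform (the pail about 0.8 to 1.1 rad); nothing but the load turns it
- bezel (a joint): angle of the bezel, rad, growing clockwise seen from above; 0 when the zero mark points along the scale's +x; range -3 to 3
- pointer (a joint): angle of the pointer, rad, in the same sense and from the same direction as the bezel's: the scale reads zero when both are equal
- pail: small stainless steel pail, loose, about 180 g, 82 mm high, origin at the centre of its underside, z up. Bottom 100 mm across; rolled rim 130 mm outside, 114 mm inside, 8 mm thick over the top 12 mm, to be gripped with one finger inside; wall below and floor 3 mm thick. The thin bail folded down on its side is for looks and has no substance
- pail_rim (a point): centre of the pail's mouth, at rim height
- lid: stainless steel lid, loose, 110 g, origin at the centre of its underside, z up. A plate 134 mm across and 4 mm thick over a locating boss 98 mm across and 7 mm deep that drops into the pail's mouth (114 mm); seated, its origin lies 7 mm below the pail's rim. In the middle a black knob 24 mm across, from 17 to 37 mm above the origin, to be gripped from above
- bin: blue plastic feed bin, fixed, 102 mm wide, walls 4 mm, sides 55 mm high, origin on the bench. Inside, the floor, 4 mm above the bench, is 94 mm wide and runs from x = -90 to +82 mm; there the end wall rises, leaning out by 35 degrees, to 85 mm height at x = 139 mm. The front (-x) is a low ramp, 40 degrees steep, up to 22 mm above the bench; the sides are 34 mm high over the first 34 mm
- mat: black rubber mat, fixed, 220 (its x) x 130 x 3 mm, origin at the centre of its underside
- scoop: flat-bottomed metal hand scoop, red handle, loose, 120 g. Origin: centre of the underside of its blade, z up, +x to the open mouth. Blade 96 long (front edge at x = +48 mm), 82 wide, 2 mm thick; sides from x = +35 back, 27 mm high rising to 43, back wall 44 mm at x = -48. The handle leaves the back 32 mm up and rises backwards at 25 degrees, 105 mm long, 16 mm thick (y), 22 mm deep
- scoop_grip (a point): centre of the handle's section where it is best held, 87 mm behind (-x) and 51 mm above the scoop's origin; the fingers close along the scoop's y
- mug: bystander: blue ceramic mug, loose, 88 mm high, 80 mm across, origin at its underside
- lantern: bystander: black plastic lantern with a toggle switch, loose, 90 mm across, 160 mm high with its bail, origin at its underside
- hoof_pick: bystander: blue plastic hoof pick lying flat, loose, 150 mm long along its x, origin near its middle
- insulator: bystander: green plastic fence insulator, loose, 34 mm across, 38 mm high, origin at its underside
- nut0: brown medicated feed nut, a pressed eight-sided piece with tapered ends, 36 mm long (its x), 26 mm thick, 15 g, origin at its centre; lies in the bin. Three to six of the six are present
- nut1: brown medicated feed nut, a pressed eight-sided piece with tapered ends, 36 mm long (its x), 26 mm thick, 15 g, origin at its centre; lies in the bin. Three to six of the six are present
- nut2: brown medicated feed nut, a pressed eight-sided piece with tapered ends, 36 mm long (its x), 26 mm thick, 15 g, origin at its centre; lies in the bin. Three to six of the six are present
- nut3: brown medicated feed nut, a pressed eight-sided piece with tapered ends, 36 mm long (its x), 26 mm thick, 15 g, origin at its centre; lies in the bin. Three to six of the six are present
- nut4: brown medicated feed nut, a pressed eight-sided piece with tapered ends, 36 mm long (its x), 26 mm thick, 15 g, origin at its centre; lies in the bin. Three to six of the six are present
- nut5: brown medicated feed nut, a pressed eight-sided piece with tapered ends, 36 mm long (its x), 26 mm thick, 15 g, origin at its centre; lies in the bin. Three to six of the six are present

How it is judged:
On the way, in this order (a step that is already met when the one before it is completed fails the run):
1. the empty pail stands on the scale's platform and the bezel has been turned so that its zero mark is within 3.5 mm of the pointer's end, the hand off the dial (horizontal distance between pail_rim and platform_top below 0.022 m and z of pail in the frame of platform_top between -0.004 and 0.006 m and angle between pail's own z axis and vertical below 0.08 rad and horizontal distance between zero_mark and pointer_tip below 0.0035 m and distance between the grasp point and dial_centre above 0.05 m and linear speed of pail below 0.02 m/s and horizontal distance between each of nut0, nut1, nut2, nut3, nut4, nut5 and pail above 0.07 m), for 0.3 s.
2. all the nuts lie in the pail on the scale (horizontal distance between pail_rim and platform_top below 0.022 m and z of pail in the frame of platform_top between -0.004 and 0.006 m and angle between pail's own z axis and vertical below 0.08 rad and horizontal distance between each of nut0, nut1, nut2, nut3, nut4, nut5 and pail below 0.058 m and z of nut0 in the frame of pail between 0.005 and 0.078 m and z of nut1 in the frame of pail between 0.005 and 0.078 m and z of nut2 in the frame of pail between 0.005 and 0.078 m and z of nut3 in the frame of pail between 0.005 and 0.078 m and z of nut4 in the frame of pail between 0.005 and 0.078 m and z of nut5 in the frame of pail between 0.005 and 0.078 m), for 0.3 s.
At the end, for the whole second after the job is handed in: all nuts present lie in the pail; the pail stands upright on the platform, centred within 22 mm; the lid is seated level in its mouth, within 12 mm of centre and 3 mm of depth; the scoop rests upright on the mat, its blade centre within 85 mm along and 45 mm across of the mat centre (all of step 2 and horizontal distance between lid and pail below 0.012 m and z of lid in the frame of pail_rim between -0.01 and -0.004 m and angle between each of lid, scoop's own z axis and vertical below 0.1 rad and x of scoop in the frame of mat between -0.085 and 0.085 m and y of scoop in the frame of mat between -0.045 and 0.045 m and z of scoop in the frame of mat below 0.007 m and linear speed of each of scoop, lid below 0.02 m/s); the robot touches nothing.
It fails at once if the fingers touch a feed nut (contact force between the fingers and nut0 above 0.2 N or contact force between the fingers and nut1 above 0.2 N or contact force between the fingers and nut2 above 0.2 N or contact force between the fingers and nut3 above 0.2 N or contact force between the fingers and nut4 above 0.2 N or contact force between the fingers and nut5 above 0.2 N).
It fails at once if a bystander is moved by more than 30 mm (distance of any of mug, lantern, hoof_pick, insulator from where it was at the start of the episode above 0.03 m).
Of nut0, nut1, nut2, nut3, nut4, nut5 only 3 to 6 are there at a start; the rules pass over those that are not, and their reading is None.
At some moment in a run one of scoop, lid may be knocked a few centimetres aside while the robot is not near it.
It also fails if it takes over 210 s, if anything falls off the work surface, if the arm or the gripper's body presses on something with over 40 N, if the wrist force passes 120 N, or if a joint passes its speed limit or range.

### The arm

A 6-joint arm with a two-finger parallel gripper is mounted at the origin on the work surface. World frame = base frame: x ahead of the robot, y to its left, z up, the work surface at z = 0. Lengths are in m, angles in rad, forces in N, time in s.
With the tool pointing down it reaches from about 0.275 to 0.825 m from the base axis. Payload 5.2 kg.
Tool frame: the origin (TCP) lies midway between the tips of the shut fingers; the grasp point (between the pads) lies 19 mm behind it; z points along the fingers, x is the direction in which the jaws open and shut, and the axes are right-handed (so a half turn about z gives the same grasp; the last joint's range is limited). The gripper opens to 93 mm and grips with 3 to 60 N. Pads are 15 mm wide; open, the fingers measure 128 mm over their backs; the gripper's body (75 mm by 188 mm) begins 65 mm behind the grasp point.
Start: joints at [-1.485, 0.259, 1.535, -0, 1.348, -0.203], TCP at [0.157, -0.527, 0.219] pointing down, gripper open.
Joint ranges: [-3.14, 3.14], [-0.91, 2.08], [0.19, 2.58], [-1.22, 4.36], [0.22, 2.71], [-3.12, 3.12]. Speed limits (rad/s): [2.57, 2.57, 3.14, 3.14, 3.14, 3.14].

### API

Orientations are given as a unit quaternion [w, x, y, z].
In Python, from workcell import r, viewer gives the robot as it stands. The module is installed in compiled form; this text tells all that it offers.
- The arm moves only by the shell command python3 -m creep 'ROWS' [FORCE]. ROWS is JSON, a list of rows, each a list of 5 numbers: the opening, from 0 (shut) to 1 (fully open), then the shift along the tool's x, y, z in mm, then the turn about the tool's z in degrees. In form: [[hand, dx, dy, dz, yaw], ...]. A call has 1 to 20 rows; each row shifts and turns the pose as measured when the row begins, along the tool's axes as they then stand; what a row does not reach is not made up. A row lasts 1/8 s, in which the tool goes at most 62.5 mm and 10.7 degrees, less where a joint would pass 70% of its speed; a pose out of reach is approached as far as the arm can. A call is refused whole if a number of a shift passes 62.5 or a number of a turn 10.7, either way. A call with a gripper value outside its range is refused whole. The fingers move at their own pace and stop on an object; FORCE is the grip in N (left out, the last holds). Time passes only in rows, so rows that do not move let the fingers close. It gives the time, the measured TCP pose, the force and the opening at its end, in the units of the state.
- r.sense(): the state, without advancing time (a new reading comes with each control period).
- viewer.capture(name): name is "scene" or "side" or "wrist"; returns a dict with "pixels" (420x560x3 uint8, blue, green, red), "fov_y" (degrees; the focal length in pixels is half the picture's height over the tangent of half this angle, whatever the lens; pixels are square), "cx", "cy" (the principal point, pixels), "k1" (the pictures are not rectified: a ray, as slopes to the right and down, at radius r is drawn at 1 + k1 r^2 times it, then the intrinsics apply), "camera_from_world" (4x4, takes a point from world to camera coordinates); the wrist camera has in their place "hand_eye" (4x4, takes a point from camera to tool coordinates, whose origin is the TCP and whose axes are the tool frame's). Camera axes: x right, y down, z forward; pixel columns grow to the right and rows downward; lengths in m; the calibration is good to about 2 mm. A picture is of the moment at which its call begins: read the wrist's pose just before it. There is no depth.
- r.close_job(): hands the job in, once; it reports no verdict.
The state is a dict: "time": time; "q": joint angles; "qd": joint speeds; "joint_torque": joint torques, N m; "ee_pos": TCP position; "tcp_rot": TCP orientation; "contact_force": force on the tool from outside, world axes, zero at the start; "moment": the same for the moment, N m; "opening": opening from 0.0 (shut) to 1.0 (fully open).
Only numpy, scipy, OpenCV 4.12 (cv2) and the standard library are available. Lean on these libraries where they do the work, as an engineer would, in place of code of your own. Each camera call takes 0.05 s, during which the arm holds its last target.

## Working session

There is one attempt and no reset: what is moved stays moved. The work goes in short steps, Python scripts to look and compute and a shell command to move; the robot and the scene stay as the last step left them, time stands still between calls to the robot, and variables do not carry over. Pictures are saved under pics/ and viewed, and the job is handed in when it is done.

```bash
mkdir -p pics
cat > h.py <<'E'
import numpy as np, cv2
from workcell import r, viewer
from scipy.spatial.transform import Rotation as R
def rot(s): q=s["tcp_rot"]; return R.from_quat([q[1],q[2],q[3],q[0]]).as_matrix()
def grab(name,fn=None):
    s=r.sense(); c=viewer.capture(name); im=np.array(c["pixels"])
    if "hand_eye" in c:
        T=np.eye(4); T[:3,:3]=rot(s); T[:3,3]=s["ee_pos"]; W=T@np.array(c["hand_eye"])
    else: W=np.linalg.inv(np.array(c["camera_from_world"]))
    f=im.shape[0]/2/np.tan(np.radians(c["fov_y"])/2)
    if fn: cv2.imwrite("pics/"+fn,im)
    return dict(im=im,W=W,f=f,cx=c["cx"],cy=c["cy"],k1=c["k1"])
def ray(c,u,v):
    xd=(u-c["cx"])/c["f"]; yd=(v-c["cy"])/c["f"]; x,y=xd,yd
    for _ in range(50):
        k=1+c["k1"]*(x*x+y*y); x,y=xd/k,yd/k
    return c["W"][:3,3], c["W"][:3,:3]@np.array([x,y,1.])
def onz(c,u,v,z):
    o,d=ray(c,u,v); return o+d*(z-o[2])/d[2]
def proj(c,p):
    q=np.linalg.inv(c["W"])@np.append(p,1); x,y=q[:2]/q[2]; k=1+c["k1"]*(x*x+y*y)
    return c["cx"]+c["f"]*x*k, c["cy"]+c["f"]*y*k
def masks(im,lo,hi,amin=60):
    m=cv2.inRange(cv2.cvtColor(im,cv2.COLOR_BGR2HSV),lo,hi)
    n,l,st,ce=cv2.connectedComponentsWithStats(m)
    return m,l,[(i,tuple(st[i]),tuple(ce[i].round(1))) for i in range(1,n) if st[i][4]>=amin]
def tool(s,p):  # world target TCP -> shift in tool axes mm
    return (rot(s).T@(np.array(p)-np.array(s["ee_pos"]))*1000).round(1)
E
python3 - <<'E'
from h import *
for n in ("scene","side","wrist"):
    c=grab(n,n+"0.png"); print(n,c["W"].round(3).tolist(),c["f"],c["cx"],c["cy"],c["k1"])
s=r.sense();print(s["time"],s["ee_pos"],rot(s).round(3).tolist(),s["opening"])
E
```

```text
scene [[0.787, 0.487, -0.379, 0.985], [0.617, -0.61, 0.497, -0.649], [0.011, -0.625, -0.78, 1.024], [0.0, 0.0, 0.0, 1.0]] 538.6566965940473 282.85810525481554 212.10740435283242 -0.12424917190789872
side [[-0.88, -0.275, 0.388, 0.18], [-0.475, 0.506, -0.72, 0.618], [0.002, -0.818, -0.576, 0.626], [0.0, 0.0, 0.0, 1.0]] 440.09666368035323 279.2427929267428 209.49443891813038 -0.09349862962978397
wrist [[0.286, -0.925, -0.251, 0.226], [-0.958, -0.277, -0.072, -0.507], [-0.003, 0.261, -0.965, 0.385], [0.0, 0.0, 0.0, 1.0]] 376.03942746013513 266.6413580131215 211.63754335985706 -0.0854718770083494
0.15 [ 0.15667839 -0.52678034  0.21802679] [[0.285, -0.959, -0.0], [-0.959, -0.285, 0.001], [-0.001, -0.0, -1.0]] 1.0002015578961712
```

View pics/scene0.png

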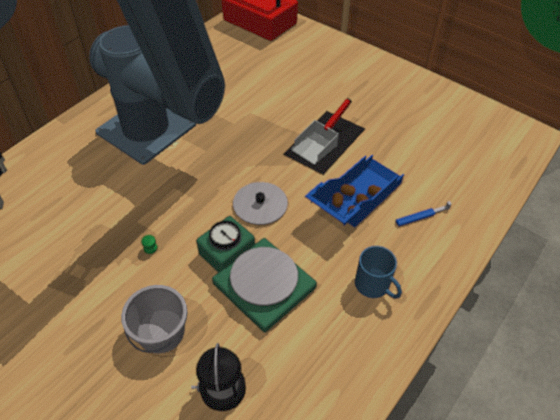

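View pics/side0.png

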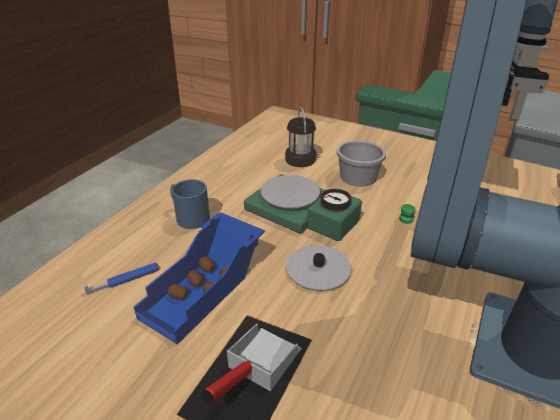

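View pics/wrist0.png

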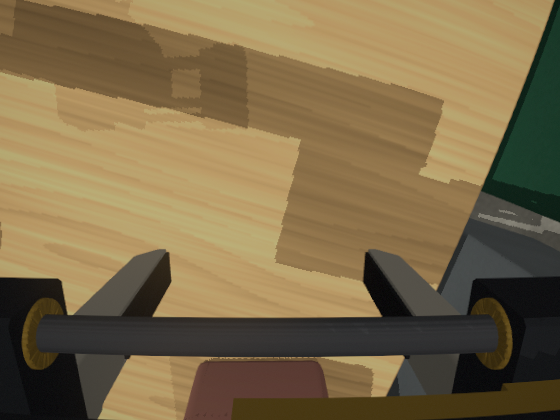

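Run:
```python
from h import *
sc=grab("scene");sd=grab("side")
def p(n,a,b,z):
    A=onz(sc,*a,z);B=onz(sd,*b,z) if b else None
    print(n,A[:2].round(3),None if B is None else B[:2].round(3))
p("platform",(264,275),(291,190),.051)
p("dial",(225,234),(336,198),.08)
p("lidknob",(260,197),(319,260),.037)
p("lidplate",(260,203),(319,268),.011)
p("pailrim",(156,307),(361,154),.082)
p("insul",(150,243),(407,214),.019)
p("lantern base",(222,388),(300,157),.0)
p("mug",(378,258),(190,190),.088)
p("mugbase",(374,287),(193,217),0)
p("pick",(418,215),(134,274),.008)
for a in ((286,150),(320,168),(364,130),(330,113)): p("mat",a,None,.003)
for a in ((247,319),(311,342),(182,413)): print("mats",onz(sd,*a,.003)[:2].round(3))
p("scoopend",(349,102),(208,396),.08)
for a in ((293,155),(314,163),(338,134),(319,123)): p("scoopc",a,None,.03)
for a in ((308,196),(350,221),(403,181),(369,159)): p("bin",a,None,.04)
for im,n in ((sc,"sc"),(sd,"sd")):
    m,l,L=masks(im["im"],(3,90,40),(14,255,180),30)
    print(n,[(x[1],x[2],onz(im,*x[2],.017)[:2].round(3)) for x in L if x[1][4]<600 and 100<x[2][1]<320])
cv2.imwrite("pics/z1.png",cv2.resize(sc["im"][80:240,190:450],None,fx=3,fy=3,interpolation=2))
cv2.imwrite("pics/z2.png",cv2.resize(sd["im"][150:420,80:440],None,fx=2.2,fy=2.2,interpolation=2))
```

```text
platform [ 0.586 -0.188] [ 0.581 -0.187]
dial [ 0.465 -0.174] [ 0.457 -0.165]
lidknob [ 0.433 -0.017] [ 0.423 -0.002]
lidplate [ 0.431 -0.016] [ 0.424 -0.007]
pailrim [ 0.479 -0.394] [ 0.478 -0.389]
insul [ 0.314 -0.27 ] [ 0.312 -0.27 ]
lantern base [ 0.666 -0.416] [ 0.676 -0.434]
mug [ 0.762 -0.025] [ 0.757 -0.025]
mugbase [ 0.775 -0.037] [ 0.77  -0.037]
pick [0.754 0.197] [0.748 0.188]
mat [0.363 0.175] None
mat [0.473 0.178] None
mat [0.484 0.374] None
mat [0.369 0.373] None
mats [0.486 0.173]
mats [0.361 0.164]
mats [0.475 0.378]
scoopend [0.43  0.366] [0.423 0.37 ]
scoopc [0.405 0.15 ] None
scoopc [0.465 0.161] None
scoopc [0.451 0.289] None
scoopc [0.386 0.293] None
bin [0.523 0.055] None
bin [0.644 0.055] None
bin [0.678 0.242] None
bin [0.571 0.253] None
sc [((np.int32(331), np.int32(98), np.int32(20), np.int32(20), np.int32(80)), (np.float64(342.4), np.float64(106.7)), array([0.39 , 0.404])), ((np.int32(341), np.int32(185), np.int32(14), np.int32(10), np.int32(59)), (np.float64(346.6), np.float64(189.2)), array([0.574, 0.149])), ((np.int32(369), np.int32(186), np.int32(11), np.int32(8), np.int32(31)), (np.float64(373.5), np.float64(189.2)), array([0.627, 0.192]))]
sd [((np.int32(199), np.int32(256), np.int32(15), np.int32(16), np.int32(169)), (np.float64(206.2), np.float64(263.7)), array([0.63 , 0.098])), ((np.int32(188), np.int32(270), np.int32(16), np.int32(16), np.int32(180)), (np.float64(195.2), np.float64(277.8)), array([0.624, 0.143])), ((np.int32(204), np.int32(282), np.int32(10), np.int32(9), np.int32(40)), (np.float64(207.2), np.float64(284.9)), array([0.592, 0.147])), ((np.int32(168), np.int32(284), np.int32(19), np.int32(15), np.int32(208)), (np.float64(177.0), np.float64(291.3)), array([0.633, 0.189]))]
```

View pics/z1.png

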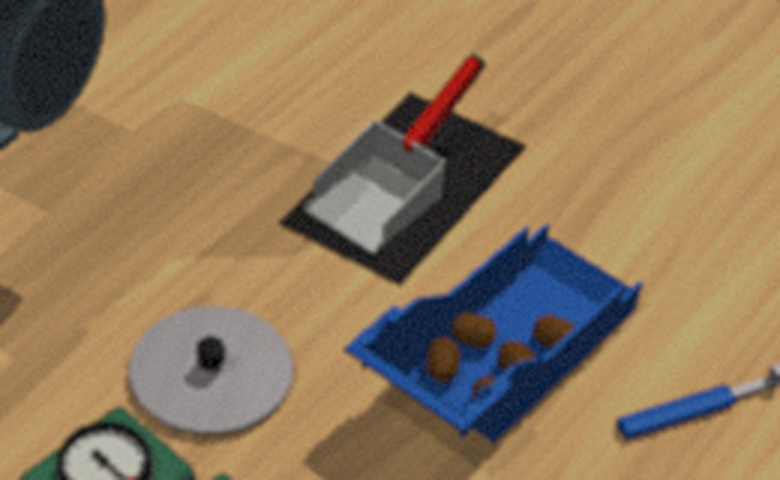

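View pics/z2.png

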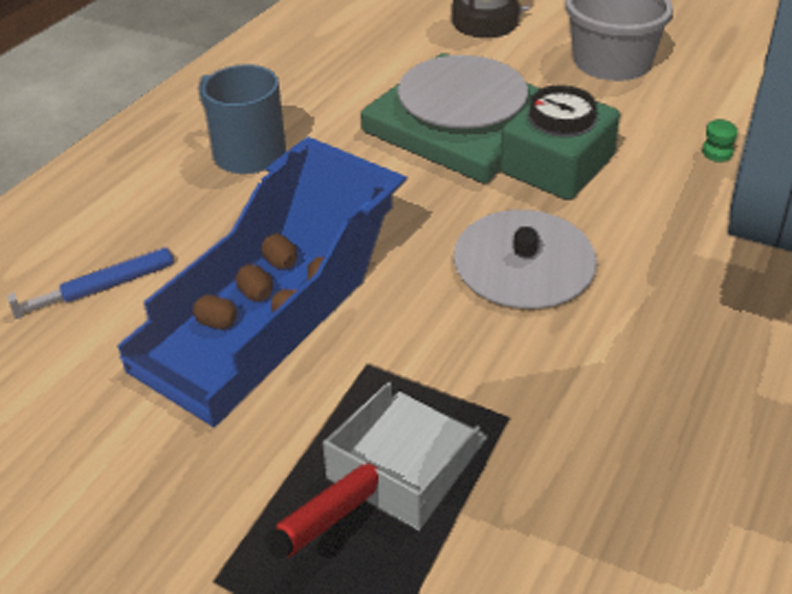

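```bash
python3 -m creep '[[1,-9,-45,-10,0],[1,-9,-45,-10,0],[1,-9,-45,-10,0],[1,-9,-45,-10,0],[1,-9,-45,-10,0],[1,-9,-45,-10,0],[1,0,0,0,0]]'
python3 - <<'E'
from h import *
grab("wrist","w1.png");s=r.sense();print(s["ee_pos"],s["contact_force"])
E
```

```text
time: 1.12
ee_pos: [0.4067, -0.3951, 0.2789]
tcp_rot: [-0.001, 0.801, -0.599, -0.001]
contact_force: [-0.0, 0.1, -0.7]
opening: 0.997
[ 0.40526941 -0.39578079  0.27826336] [ 0.43054697 -0.23501693  0.78803816]
```

View pics/w1.png

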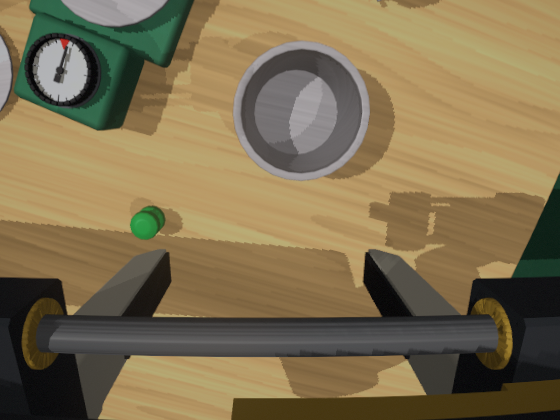

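Run:
```python
from h import *
c=grab("wrist");s=r.sense()
# rim: outer edge points by eye extremes
P=np.array([onz(c,u,v,.080)[:2] for u,v in ((234,111),(369,111),(301,41),(301,180))])
print(P.round(4))
cen=np.array([(P[0]+P[1])/2,(P[2]+P[3])/2]);print(cen)
hsv=cv2.cvtColor(c["im"],cv2.COLOR_BGR2HSV)
m=cv2.inRange(hsv,(0,0,60),(180,60,255)); m[:, :200]=0;m[:,420:]=0;m[230:]=0
cs,_=cv2.findContours(m,cv2.RETR_EXTERNAL,cv2.CHAIN_APPROX_NONE);k=max(cs,key=cv2.contourArea)[:,0]
k=cv2.convexHull(k.reshape(-1,1,2))[:,0]
Q=np.array([onz(c,u,v,.077)[:2] for u,v in k])
(x,y),rad=cv2.minEnclosingCircle(Q.astype(np.float32));
A=np.c_[2*Q,np.ones(len(Q))];sol=np.linalg.lstsq(A,(Q**2).sum(1),rcond=None)[0]
print("encl",x,y,rad,"fit",sol[:2],np.sqrt(sol[2]+sol[:2]@sol[:2]))
cen=sol[:2]; X=rot(s)[:,0]; 
tgt=np.append(cen-0.061*X[:2]/np.linalg.norm(X[:2]),0.069); print(tgt,tool(s,tgt))
# refine platform, dial from this view
for n,uv,z in (("dial",(60,69),.080),("ptr/zero",(66,44),.075)): print(n,onz(c,*uv,z))
```

```text
[[ 0.4648 -0.3452]
 [ 0.5014 -0.4679]
 [ 0.5425 -0.3872]
 [ 0.4195 -0.4259]]
[[ 0.48313245 -0.40650615]
 [ 0.4810436  -0.40654335]]
encl 0.4832565486431122 -0.40621891617774963 0.06572771817445755 fit [ 0.48322391 -0.40619239] 0.06542184040734784
[ 0.46620563 -0.34761442  0.069     ] [-28.6 -73.4 208.9]
dial [ 0.45827765 -0.17439731  0.08      ]
ptr/zero [ 0.48224838 -0.17324482  0.075     ]
```

```bash
python3 -m creep '[[1,-14,-36,0,0],[1,-14,-36,20,0],[1,0,0,40,0],[1,0,0,40,0],[1,0,0,30,0],[1,0,0,0,0]]'
python3 - <<'E'
from h import *
s=r.sense();print(s["ee_pos"],s["contact_force"],tool(s,[.4662,-.3476,.069]))
grab("wrist","w2.png")
E
```

```text
time: 1.98
ee_pos: [0.4586, -0.3539, 0.1424]
tcp_rot: [0.001, 0.796, -0.605, -0.004]
contact_force: [-0.4, 0.2, -0.4]
opening: 0.999
[ 0.45863801 -0.35389574  0.14240143] [-0.38449835  0.20252461 -0.37197986] [-3.7 -9.4 73.4]
```

View pics/w2.png

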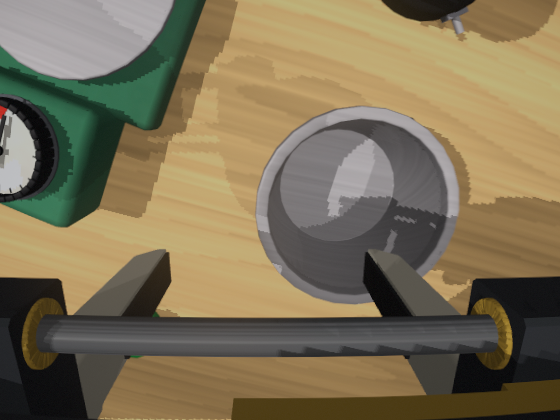

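```bash
python3 -m creep '[[1,-4,-10,0,0],[1,0,0,40,0],[1,0,0,35,0],[1,0,0,0,0]]'
python3 - <<'E'
from h import *
s=r.sense();print(s["ee_pos"],s["contact_force"],tool(s,[.4662,-.3476,.069]))
E
```

```text
time: 2.52
ee_pos: [0.4723, -0.3525, 0.0751]
tcp_rot: [0.002, 0.796, -0.606, 0.005]
contact_force: [-0.9, -0.1, -0.2]
opening: 1.002
[ 0.4722632  -0.35247335  0.07512921] [-0.89695552 -0.13965719 -0.16336052] [-6.4  4.6  6.1]
```

```bash
python3 -m creep '[[1,-6,5,5,0],[0.5,0,0,0,0],[0,0,0,0,0],[0,0,0,0,0],[0,0,0,0,0],[0,0,0,0,0],[0,0,0,0,0],[0,0,0,0,0]]' 25
python3 - <<'E'
from h import *
s=r.sense();print(s["ee_pos"],s["contact_force"],s["opening"])
grab("wrist","w3.png")
E
```

```text
time: 3.52
ee_pos: [0.4686, -0.3505, 0.0763]
tcp_rot: [0.003, 0.796, -0.606, 0.01]
contact_force: [0.1, -0.2, -0.1]
opening: 0.293
[ 0.46855877 -0.35050341  0.0762607 ] [ 0.0913954  -0.19997112 -0.1207112 ] 0.2934859627184126
```

View pics/w3.png

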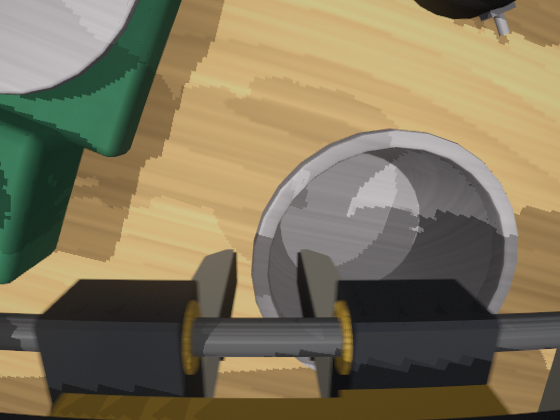

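```bash
python3 -m creep '[[0.2,-1,3,6,0],[0,0,0,2,0],[0,0,0,0,0],[0,0,0,0,0],[0,0,0,0,0]]' 30
python3 - <<'E'
from h import *
s=r.sense();print(s["ee_pos"],s["contact_force"],s["opening"])
E
```

```text
time: 4.2
ee_pos: [0.465, -0.3499, 0.0673]
tcp_rot: [0.002, 0.796, -0.606, 0.009]
contact_force: [-0.2, 0.9, 0.9]
opening: 0.087
[ 0.46504317 -0.34989184  0.06732954] [-0.22036992  0.9158286   0.94341752] 0.0865789948857621
```

```bash
python3 -m creep '[[0,0,0,-20,0],[0,0,0,-25,0],[0,0,0,-30,0],[0,0,0,-25,0],[0,0,0,0,0]]' 40
python3 - <<'E'
from h import *
s=r.sense();print(s["ee_pos"],s["contact_force"],s["opening"])
grab("wrist","w4.png");grab("scene","s4.png")
E
```

```text
time: 4.82
ee_pos: [0.4627, -0.3477, 0.1675]
tcp_rot: [0.002, 0.795, -0.606, 0.007]
contact_force: [0.1, 0.1, -2.0]
opening: 0.082
[ 0.46269316 -0.34766676  0.16748733] [ 0.13146214  0.07953919 -1.95981599] 0.08161504809249404
```

View pics/w4.png

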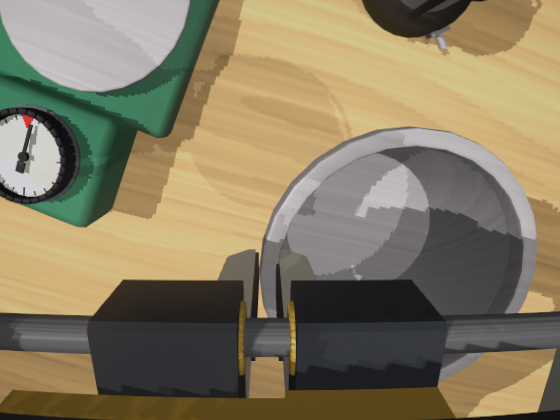

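View pics/s4.png

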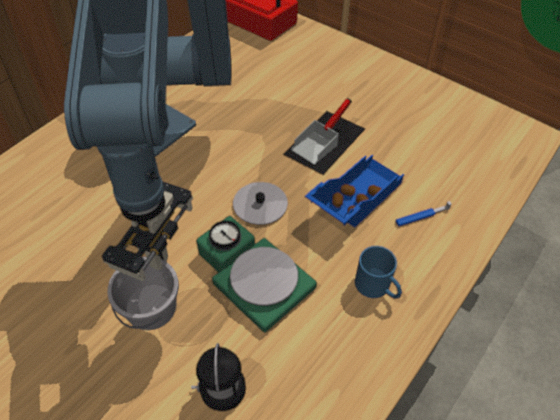

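```bash
cat >> h.py <<'E'
def circ(c,box,z,lo=(0,0,60),hi=(180,60,255)):
    u0,v0,u1,v1=box
    m=cv2.inRange(cv2.cvtColor(c["im"],cv2.COLOR_BGR2HSV),lo,hi); M=np.zeros_like(m); M[v0:v1,u0:u1]=m[v0:v1,u0:u1]
    cs,_=cv2.findContours(M,cv2.RETR_EXTERNAL,cv2.CHAIN_APPROX_NONE);k=cv2.convexHull(max(cs,key=cv2.contourArea))[:,0]
    Q=np.array([onz(c,u,v,z)[:2] for u,v in k]);A=np.c_[2*Q,np.ones(len(Q))]
    s=np.linalg.lstsq(A,(Q**2).sum(1),rcond=None)[0]; return s[:2],np.sqrt(s[2]+s[:2]@s[:2])
E
python3 - <<'E'
from h import *
sc=grab("scene");sd=grab("side");s=r.sense()
print(circ(sc,(225,245,305,310),.050)); print(circ(sd,(255,172,325,212),.050))
c=grab("wrist");print(circ(c,(0,0,195,100),.05))
X=rot(s)[:,0];pc=np.array(s["ee_pos"])+.061*X
for t in ([.584,-.187],): print(tool(s,np.array([*t,.1675])-.061*X))
cv2.imwrite("pics/z3.png",cv2.resize(sd["im"][60:240,240:480],None,fx=3,fy=3,interpolation=2))
E
```

```text
(array([ 0.58386865, -0.18730238]), np.float64(0.07363213210142384))
(array([ 0.57790375, -0.18303977]), np.float64(0.07890439340007002))
(array([ 0.58335444, -0.18668427]), np.float64(0.07225194977689209))
[-181.6 -160.7   -4. ]
```

View pics/z3.png

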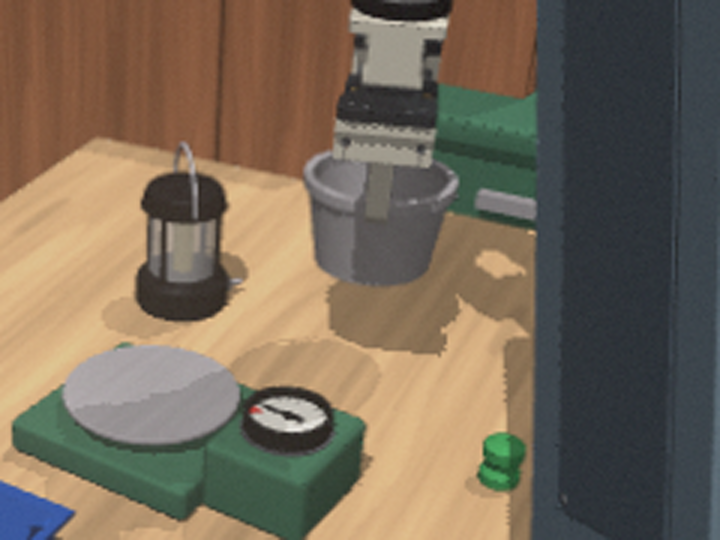

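```bash
python3 -m creep '[[0,-20,-18,-10,0],[0,-30,-27,-5,0],[0,-30,-27,0,0],[0,-30,-27,0,0],[0,-30,-27,0,0],[0,-30,-27,0,0],[0,-12,-8,0,0],[0,0,0,0,0],[0,0,0,0,0]]' 40
python3 - <<'E'
from h import *
s=r.sense();X=rot(s)[:,0];print(s["ee_pos"],s["opening"],tool(s,np.array([.5836,-.187,.122])-.061*X))
E
```

```text
time: 6.2
ee_pos: [0.5672, -0.1218, 0.1686]
tcp_rot: [0.003, 0.795, -0.607, -0.004]
contact_force: [-0.7, -0.7, -0.9]
opening: 0.084
[ 0.56721791 -0.12181813  0.16858699] 0.08384468600493361 [ 6.3  0.9 46.4]
```

```bash
python3 -m creep '[[0,6,1,10,0],[0,0,0,20,0],[0,0,0,14,0],[0,0,0,0,0]]' 40; python3 -m creep '[[0,0,0,3,0],[0,0,0,3,0],[0,0,0,0,0]]'
python3 - <<'E'
from h import *
s=r.sense();X=rot(s)[:,0];print(s["ee_pos"],s["contact_force"],s["opening"],tool(s,np.array([.5836,-.187,.115])-.061*X))
grab("side","d5.png"); grab("wrist","w5.png")
E
```

```text
time: 6.7
ee_pos: [0.5661, -0.1332, 0.1219]
tcp_rot: [0.004, 0.793, -0.609, -0.004]
contact_force: [0.4, 0.3, -2.1]
opening: 0.082
time: 7.08
ee_pos: [0.5667, -0.1339, 0.1171]
tcp_rot: [0.003, 0.793, -0.61, -0.003]
contact_force: [-0.3, -0.1, -0.8]
opening: 0.083
[ 0.56674638 -0.13392928  0.117052  ] [-0.32910872 -0.07417371 -0.83474454] 0.08271862527518377 [-5.4 -2.7  2. ]
```

View pics/d5.png

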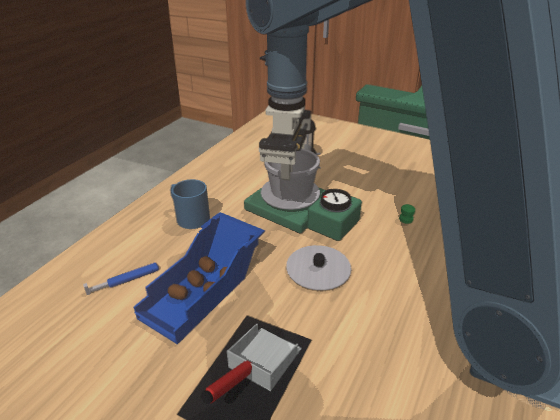

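```bash
python3 -m creep '[[0,-3,-2,-4,0],[0,-3,-1,0,0],[0,0,0,3,0],[0,0,0,4,0],[0,0,0,0,0],[0.3,0,0,0,0],[0.5,0,0,0,0],[0.5,0,0,0,0],[0.5,0,0,0,0],[0.5,0,0,0,0]]'
python3 - <<'E'
from h import *
s=r.sense();X=rot(s)[:,0];print(s["ee_pos"],s["contact_force"],s["opening"])
c=grab("wrist","w6.png");print(s["time"])
E
```

```text
time: 8.43
ee_pos: [0.5692, -0.1272, 0.115]
tcp_rot: [0.003, 0.793, -0.609, -0.001]
contact_force: [-0.3, -0.3, 0.1]
opening: 0.497
[ 0.56917315 -0.12724006  0.11498001] [-0.33819947 -0.33252314  0.07486399] 0.49730620318458013
8.425
```

View pics/w6.png

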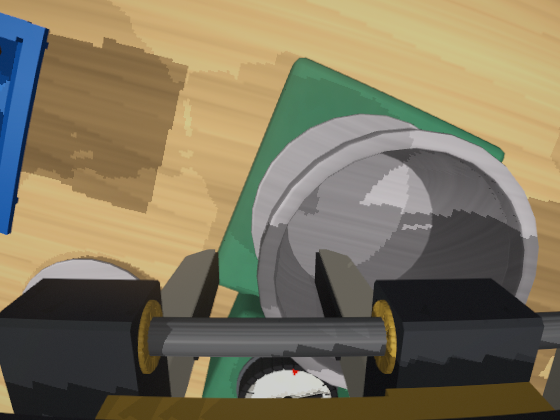

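```bash
python3 -m creep '[[0.5,0,0,-40,0],[0.7,0,0,-55,0],[0.9,0,0,-55,0],[0.9,0,50,-10,0],[0.9,-5,50,0,0],[0.9,-5,50,0,0],[0.9,0,50,0,0],[0.9,0,0,0,0],[0.9,0,0,0,0]]'
python3 - <<'E'
from h import *
s=r.sense();print(s["ee_pos"],s["contact_force"],s["opening"])
c=grab("wrist","w7.png");print(s["time"])
E
```

```text
time: 9.6
ee_pos: [0.3702, -0.1701, 0.2822]
tcp_rot: [0.004, 0.793, -0.609, 0.001]
contact_force: [-0.1, -0.2, -0.4]
opening: 0.901
[ 0.37018052 -0.17010586  0.28222063] [-0.1488547  -0.17357819 -0.41532543] 0.9007074793101392
9.6
```

View pics/w7.png

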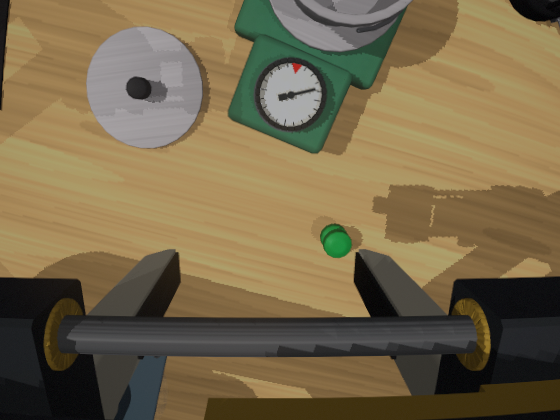

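```bash
cat > dial.py <<'E'
from h import *
import sys
def dial(c,uc):
    im=c["im"]; hsv=cv2.cvtColor(im,cv2.COLOR_BGR2HSV)
    u,v=uc; R0=45
    red=((hsv[...,0]<8)|(hsv[...,0]>172))&(hsv[...,1]>130)&(hsv[...,2]>90)
    dark=hsv[...,2]<70
    yy,xx=np.nonzero(red); k=(np.hypot(xx-u,yy-v)<R0); zr=np.array([onz(c,a,b,.076)[:2] for a,b in zip(xx[k],yy[k])])
    return zr.mean(0),k.sum()
E
python3 - <<'E'
from dial import *
c=grab("wrist"); s=r.sense()
z,n=dial(c,(290,94)); print("zero",z,n)
# white card fit for centre
hsv=cv2.cvtColor(c["im"],cv2.COLOR_BGR2HSV)
print("card",circ(c,(258,60,325,128),.075,(0,0,120),(180,70,255)))
cen,_=circ(c,(258,60,325,128),.075,(0,0,120),(180,70,255))
p=onz(c,315,89,.077)[:2]; print("ptr",p, np.linalg.norm(p-cen))
a=lambda v:np.arctan2(v[1],v[0])
print("turn cw needed deg",np.degrees(a(z-cen)-a(p-cen)))
cv2.imwrite("pics/z7.png",cv2.resize(c["im"][50:140,240:340],None,fx=6,fy=6,interpolation=2))
X=rot(s)[:,0];print(np.degrees(np.arctan2(X[1],X[0])), s["q"].round(3),s["ee_pos"])
m=circ(c,(340,0,420,60),.13)
print("lid",circ(c,(80,20,210,155),.011))
E
```

```text
zero [ 0.48538129 -0.16877022] 52
card (array([ 0.45924865, -0.17082383]), np.float64(0.02916671338530998))
ptr [ 0.47019669 -0.19170627] 0.023578295232845603
turn cw needed deg 66.82660045188636
-74.99551496422549 [-0.698 -0.045  1.726 -0.008  1.459  0.612] [ 0.3705163  -0.16990031  0.28194065]
lid (array([ 0.4271342 , -0.01245512]), np.float64(0.06674270345193889))
```

View pics/z7.png

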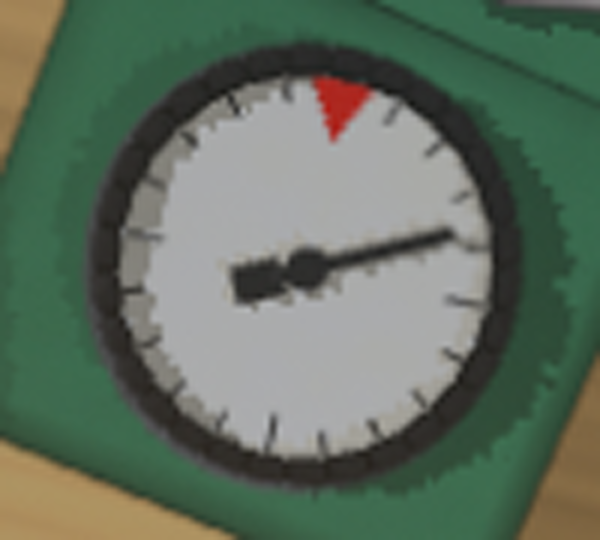

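Run:
```python
from h import *
c=grab("wrist"); s=r.sense()
print(onz(c,291,94.3,.075)); print(tool(s,[.460,-.1715,.068]))
```

```text
[ 0.45969688 -0.17088309  0.075     ]
[ 23.7 -87.2 213.4]
```

```bash
python3 -m creep '[[0.95,8,-29,10,0],[0.95,8,-29,30,0],[0.95,8,-29,40,0],[0.95,0,0,40,0],[0.95,0,0,20,0],[0.95,0,0,0,0],[0.95,0,0,0,0]]'
python3 - <<'E'
from h import *
s=r.sense();print(s["ee_pos"],s["contact_force"],s["opening"],tool(s,[.4597,-.171,.067]))
E
```

```text
time: 10.62
ee_pos: [0.4704, -0.1692, 0.1357]
tcp_rot: [0.004, 0.796, -0.605, 0.0]
contact_force: [0.0, 0.0, -0.2]
opening: 0.948
[ 0.47038907 -0.16916888  0.13568731] [ 0.004421    0.04763535 -0.22251905] 0.9478431542676281 [-1.4 10.4 68.7]
```

```bash
python3 -m creep '[[0.95,-1,10,0,0],[0.95,0,0,25,0],[0.95,0,0,20,0],[0.95,0,0,0,0]]'
python3 - <<'E'
from h import *
s=r.sense();print(s["ee_pos"],s["contact_force"],s["opening"],tool(s,[.4597,-.171,.067]))
grab("side","d8.png")
E
```

```text
time: 11.12
ee_pos: [0.4613, -0.1732, 0.0946]
tcp_rot: [0.004, 0.796, -0.605, 0.005]
contact_force: [0.9, 0.4, -0.3]
opening: 0.948
[ 0.46129955 -0.17319069  0.09455957] [ 0.85957049  0.40385133 -0.32572467] 0.9478023784663026 [-2.9  0.9 27.5]
```

View pics/d8.png

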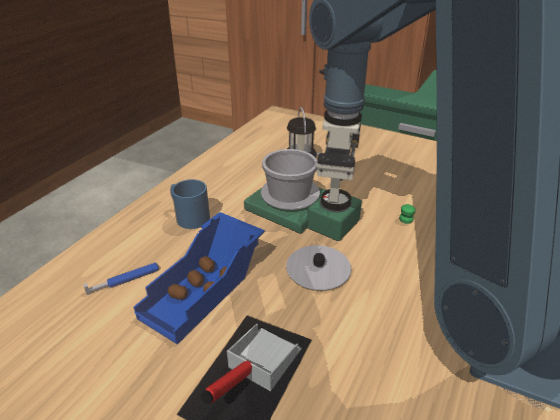

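```bash
python3 -m creep '[[0.95,-3,1,15,0],[0.95,0,0,10,0],[0.95,0,0,0,0]]'; python3 -m creep '[[0.8,0,0,0,0],[0.7,0,0,0,0],[0.5,0,0,0,0],[0.5,0,0,0,0],[0.5,0,0,0,0],[0.5,0,0,0,0]]' 10
```

```text
time: 11.55
ee_pos: [0.4612, -0.172, 0.071]
tcp_rot: [0.003, 0.796, -0.605, 0.007]
contact_force: [0.2, -0.6, 0.7]
opening: 0.948
time: 12.3
ee_pos: [0.4609, -0.1708, 0.0711]
tcp_rot: [0.003, 0.796, -0.605, 0.006]
contact_force: [0.8, 1.4, 0.1]
opening: 0.723
```

```bash
python3 -m creep '[[0.5,0,0,0,9.5],[0.5,0,0,0,9.5],[0.5,0,0,0,9.5],[0.5,0,0,0,9.5],[0.5,0,0,0,9.5],[0.5,0,0,0,9.5],[0.5,0,0,0,0]]' 10
python3 - <<'E'
from h import *
s=r.sense();X=rot(s)[:,0];print(s["ee_pos"],s["contact_force"],np.degrees(np.arctan2(X[1],X[0])))
E
```

```text
time: 13.18
ee_pos: [0.4606, -0.1719, 0.0711]
tcp_rot: [-0.0, -0.398, 0.917, -0.008]
contact_force: [0.2, 3.2, -0.4]
opening: 0.731
[ 0.46059417 -0.17194784  0.07112036] [ 0.2081527   3.1523082  -0.37768142] -133.11436676684508
```

```bash
python3 -m creep '[[0.5,0,0,0,8],[0.5,0,0,0,0],[0.9,0,0,0,0],[0.95,0,0,0,0],[0.95,0,0,0,0],[0.95,0,0,-30,0],[0.95,0,0,-60,0],[0.95,0,0,-60,0],[0.95,0,0,-60,0],[0.95,0,0,0,0]]' 10
python3 - <<'E'
from h import *
s=r.sense();X=rot(s)[:,0];print(s["ee_pos"],s["contact_force"],np.degrees(np.arctan2(X[1],X[0])))
grab("wrist","w9.png")
E
```

```text
time: 14.42
ee_pos: [0.4596, -0.17, 0.2878]
tcp_rot: [0.0, -0.341, 0.94, -0.009]
contact_force: [0.2, -0.6, -0.1]
opening: 0.949
[ 0.45962281 -0.16999789  0.2878117 ] [ 0.17730866 -0.5590494  -0.06131881] -140.1217411631374
```

View pics/w9.png

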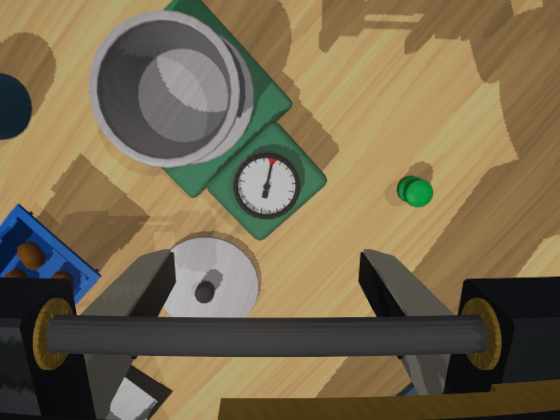

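Run:
```python
from h import *
c=grab("wrist");cv2.imwrite("pics/z9.png",cv2.resize(c["im"][140:230,220:310],None,fx=6,fy=6,interpolation=2))
print(circ(c,(80,0,250,170),.127), onz(c,267,185,.075)); s=r.sense(); print(s["ee_pos"],s["q"].round(2))
```

```text
(array([ 0.5801598 , -0.18700316]), np.float64(0.06790929104176062)) [ 0.45704082 -0.17094537  0.075     ]
[ 0.45743075 -0.16863875  0.28283729] [-0.57  0.11  1.57 -0.01  1.46  1.87]
```

View pics/z9.png

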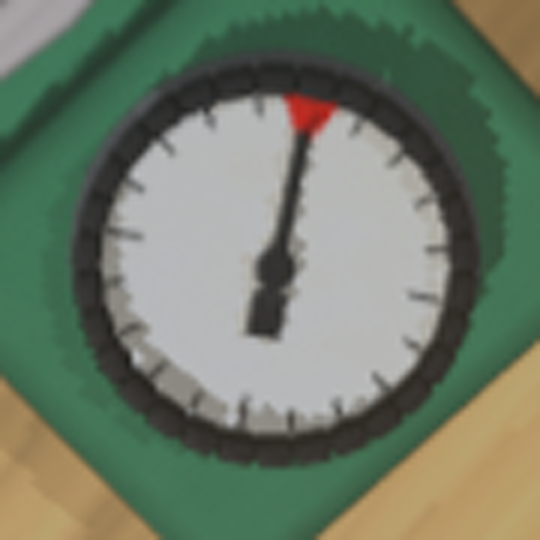

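```bash
python3 -m creep '[[0.95,0,0,0,-10.5],[0.95,0,0,0,-10.5],[0.95,0,0,0,-10.5],[0.95,0,0,0,-10.5],[0.95,0,0,0,-10.5],[0.95,0,0,0,-10.5],[0.95,0,0,0,-10.5],[0.95,0,0,0,-10.5],[0.95,0,0,0,-10.5],[0.95,0,0,0,-10.5],[0.95,0,0,0,-10.5],[0.95,0,0,0,-10.5],[0.95,0,0,0,-10.5],[0.95,0,0,0,-3.5],[0.95,0,0,0,0]]'
python3 - <<'E'
from h import *
s=r.sense();X=rot(s)[:,0];print(s["ee_pos"],np.degrees(np.arctan2(X[1],X[0])),s["q"].round(2),tool(s,[.42,.16,.3]))
E
```

```text
time: 16.4
ee_pos: [0.4412, -0.1595, 0.2457]
tcp_rot: [-0.013, 0.999, 0.029, -0.029]
contact_force: [0.5, 0.1, -0.6]
opening: 0.949
[ 0.44123998 -0.15954876  0.24565906] 3.344249335019283 [-0.58  0.14  1.62 -0.01  1.44 -0.63] [  -5.7 -321.7  -45. ]
```

```bash
python3 -m creep '[[0.95,0,-40,-10,0],[0.95,0,-40,-10,0],[0.95,0,-40,-10,0],[0.95,0,-40,-10,0],[0.95,0,-40,-10,0],[0.95,0,-40,-10,0],[0.95,0,-40,-10,0],[0.95,0,-30,0,0],[0.95,0,0,0,0]]'
python3 - <<'E'
from h import *
s=r.sense();X=rot(s)[:,0];print(s["ee_pos"],np.degrees(np.arctan2(X[1],X[0])),s["q"].round(2),rot(s)[:,2])
grab("wrist","w10.png")
E
```

```text
time: 17.52
ee_pos: [0.4251, 0.1575, 0.3158]
tcp_rot: [-0.016, 0.999, 0.021, -0.039]
contact_force: [-0.6, 0.0, -1.2]
opening: 0.952
[0.42509682 0.15749873 0.31582057] 2.435450250623092 [0.08 0.08 1.53 0.04 1.62 0.04] [-0.07949053  0.03085446 -0.996358  ]
```

View pics/w10.png

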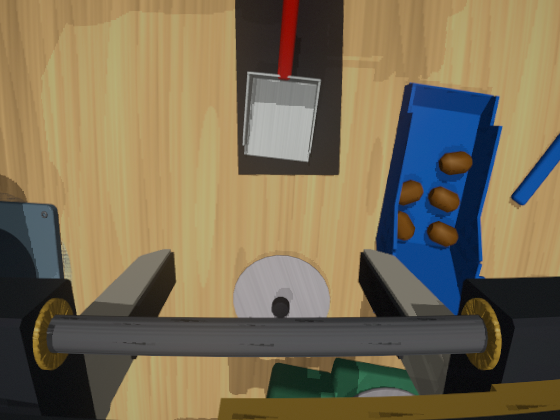

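```bash
cat > st.py <<'E'
from h import *
s=r.sense();X=rot(s)[:,0];print("t",s["time"],"p",s["ee_pos"].round(4),"th",np.degrees(np.arctan2(X[1],X[0])).round(2),"tz",rot(s)[:,2].round(3),"F",s["contact_force"].round(1),"op",round(s["opening"],3))
E
python3 st.py
python3 -m creep '[[0.95,0,0,0,5],[0.95,0,0,0,5],[0.95,0,0,0,5],[0.95,0,0,0,5]]' >/dev/null; python3 st.py;python3 -m creep '[[0.95,0,0,0,-5],[0.95,0,0,0,-5],[0.95,0,0,0,-5],[0.95,0,0,0,-5]]'>/dev/null; python3 st.py
python3 -m creep '[[0.95,0,0,0,0],[0.95,0,0,0,0],[0.95,0,0,0,0],[0.95,0,0,0,0]]' >/dev/null; python3 st.py
```

```text
t 17.575 p [0.4252 0.1565 0.3157] th 2.39 tz [-0.08   0.03  -0.996] F [-0.3 -0.  -0.1] op 0.95
t 18.075 p [0.4246 0.1518 0.3124] th -18.72 tz [-0.086  0.028 -0.996] F [-0.5  0.3  0. ] op 0.948
t 18.575 p [0.4243 0.1459 0.3091] th 1.34 tz [-0.091  0.025 -0.995] F [-0.2  0.8 -0.2] op 0.952
t 19.075 p [0.4242 0.1434 0.3078] th 0.85 tz [-0.094  0.025 -0.995] F [-0.6 -0.4  0.4] op 0.949
```

```bash
python3 -m creep '[[0.95,40,0,0,0],[0.95,40,0,0,0],[0.95,0,0,0,0]]' >/dev/null; python3 st.py
python3 -m creep '[[0.95,-40,0,0,0],[0.95,-40,0,0,0],[0.95,0,0,0,0]]' >/dev/null; python3 st.py
python3 -m creep '[[0.95,0,0,-40,0],[0.95,0,0,-40,0],[0.95,0,0,0,0]]' >/dev/null; python3 st.py
python3 -m creep '[[0.95,0,0,40,0],[0.95,0,0,40,0],[0.95,0,0,0,0]]' >/dev/null; python3 st.py
python3 -m creep '[[0.95,0,40,0,0],[0.95,0,40,0,0],[0.95,0,0,0,0]]' >/dev/null; python3 st.py
python3 -m creep '[[0.95,0,-40,0,0],[0.95,0,-40,0,0],[0.95,0,0,0,0]]' >/dev/null; python3 st.py
```

```text
t 19.45 p [0.5056 0.1449 0.3006] th 0.83 tz [-0.093  0.024 -0.995] F [-0.4  0.2 -0.2] op 0.949
t 19.825 p [0.4223 0.1439 0.3074] th 0.81 tz [-0.096  0.024 -0.995] F [-0.6  0.3  0.2] op 0.952
t 20.2 p [0.4293 0.1421 0.3893] th 0.82 tz [-0.095  0.024 -0.995] F [0.  0.4 0.1] op 0.95
t 20.575 p [0.4216 0.1441 0.3061] th 0.79 tz [-0.095  0.024 -0.995] F [0.8 0.3 0.4] op 0.952
t 20.95 p [0.4241 0.0626 0.3066] th 0.91 tz [-0.093  0.024 -0.995] F [ 0.2 -0.3  0.2] op 0.951
t 21.325 p [0.425  0.1454 0.3117] th 0.71 tz [-0.088  0.026 -0.996] F [-0.2 -0.8  0.2] op 0.948
```

```bash
for i in 1 2; do python3 -m creep '[[0.95,0,0,0,10],[0.95,0,0,0,10],[0.95,0,0,0,10],[0.95,0,0,0,10],[0.95,0,0,0,0]]' >/dev/null; python3 st.py; done
for i in 1 2; do python3 -m creep '[[0.95,0,0,0,-10],[0.95,0,0,0,-10],[0.95,0,0,0,-10],[0.95,0,0,0,-10],[0.95,0,0,0,0]]' >/dev/null; python3 st.py; done
```

```text
t 21.95 p [0.4263 0.1458 0.3151] th -40.44 tz [-0.084  0.025 -0.996] F [-0.7 -0.   1. ] op 0.949
t 22.575 p [0.4271 0.1451 0.3171] th -80.43 tz [-0.082  0.025 -0.996] F [ 0.2  0.6 -0. ] op 0.948
t 23.2 p [0.4275 0.1448 0.3181] th -37.4 tz [-0.08   0.025 -0.996] F [0.8 0.5 0.3] op 0.95
t 23.825 p [0.4278 0.1445 0.3186] th 3.76 tz [-0.08   0.024 -0.997] F [-0.6  0.1  0.2] op 0.95
```

```bash
for i in 1 2; do python3 -m creep '[[0.95,0,40,0,0],[0.95,0,40,0,0],[0.95,0,0,0,0],[0.95,0,-40,0,0],[0.95,0,-40,0,0],[0.95,0,0,0,0],[0.95,0,0,0,0],[0.95,0,0,0,0],[0.95,0,0,0,0]]' >/dev/null; python3 st.py; done
for i in 1 2; do python3 -m creep '[[0.95,0,0,-60,0],[0.95,0,0,60,0],[0.95,0,0,0,0],[0.95,0,0,0,0],[0.95,0,0,0,0],[0.95,0,0,0,0],[0.95,0,0,0,0],[0.95,0,0,0,0]]' >/dev/null; python3 st.py; done
for i in 1 2; do python3 -m creep '[[0.95,0,0,60,0],[0.95,0,0,-60,0],[0.95,0,0,0,0],[0.95,0,0,0,0],[0.95,0,0,0,0],[0.95,0,0,0,0],[0.95,0,0,0,0],[0.95,0,0,0,0]]' >/dev/null; python3 st.py; done
```

```text
t 24.95 p [0.4291 0.1454 0.3189] th 2.24 tz [-0.079  0.026 -0.997] F [-0.4  0.7 -0.3] op 0.952
t 26.075 p [0.4298 0.1429 0.3189] th 1.7 tz [-0.078  0.027 -0.997] F [-0.4 -0.1  0.4] op 0.95
t 27.075 p [0.4364 0.1408 0.3306] th 1.45 tz [-0.063  0.027 -0.998] F [ 0.1  1.  -1.2] op 0.949
t 28.075 p [0.4429 0.1411 0.3431] th 1.47 tz [-0.047  0.028 -0.998] F [ 0.2  1.3 -0.6] op 0.95
t 29.075 p [0.4179 0.1401 0.3174] th 1.48 tz [-0.107  0.026 -0.994] F [ 0.6 -1.  -0.5] op 0.946
t 30.075 p [0.3925 0.1391 0.2943] th 1.47 tz [-0.164  0.023 -0.986] F [ 0.1  0.2 -0. ] op 0.948
```

```bash
for i in 1 2; do python3 -m creep '[[0.95,0,0,-60,0],[0.95,0,0,60,0],[0.95,0,0,0,0],[0.95,0,0,0,0]]' >/dev/null; python3 st.py; done
for i in 1 2; do python3 -m creep '[[0.95,0,0,-30,0],[0.95,0,0,-30,0],[0.95,0,0,60,0],[0.95,0,0,0,0],[0.95,0,0,0,0]]' >/dev/null; python3 st.py; done
python3 -m creep '[[0.95,0,0,-60,0],[0.95,0,0,-60,0],[0.95,0,0,60,0],[0.95,0,0,60,0],[0.95,0,0,0,0],[0.95,0,0,0,0]]' >/dev/null; python3 st.py
```

```text
t 30.575 p [0.3928 0.139  0.2977] th 1.48 tz [-0.165  0.023 -0.986] F [ 0.2 -0.4  0.1] op 0.952
t 31.075 p [0.3978 0.1391 0.3068] th 1.48 tz [-0.156  0.024 -0.987] F [0.  0.3 1.2] op 0.953
t 31.7 p [0.4125 0.1395 0.3252] th 1.48 tz [-0.122  0.025 -0.992] F [0.3 1.2 0.5] op 0.955
t 32.325 p [0.4268 0.1398 0.3463] th 1.47 tz [-0.086  0.027 -0.996] F [ 0.6 -0.3  0.1] op 0.951
t 33.075 p [0.4449 0.1402 0.374 ] th 1.45 tz [-0.032  0.029 -0.999] F [0.3 1.  0.2] op 0.948
```

```bash
python3 -m creep '[[0.95,0,0,-30,0],[0.95,0,0,-30,0],[0.95,0,0,60,0],[0.95,0,0,0,0],[0.95,0,0,0,0]]' >/dev/null; python3 st.py
python3 -m creep '[[0.95,0,0,20,0],[0.95,0,0,20,0],[0.95,0,0,20,0],[0.95,0,0,15,0],[0.95,0,0,10,0],[0.95,0,0,0,0]]' >/dev/null; python3 st.py
python3 - <<'E'
from h import *
grab("wrist","w11.png"); grab("scene","s11.png")
E
```

```text
t 33.7 p [0.4533 0.1401 0.394 ] th 1.43 tz [-0.004  0.03  -1.   ] F [0.5 0.5 0.2] op 0.953
t 34.45 p [0.4693 0.1432 0.3299] th 1.41 tz [ 0.037  0.032 -0.999] F [-1.  -0.1  0.5] op 0.951
```

View pics/w11.png

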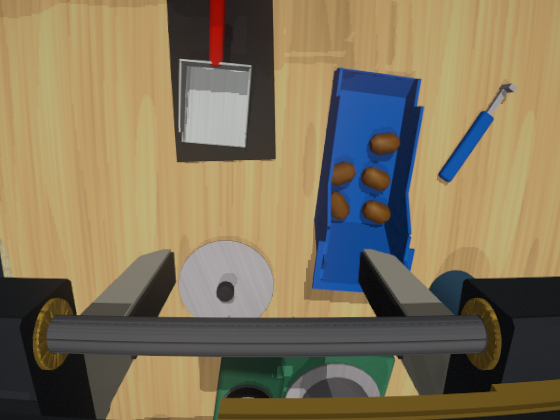

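View pics/s11.png

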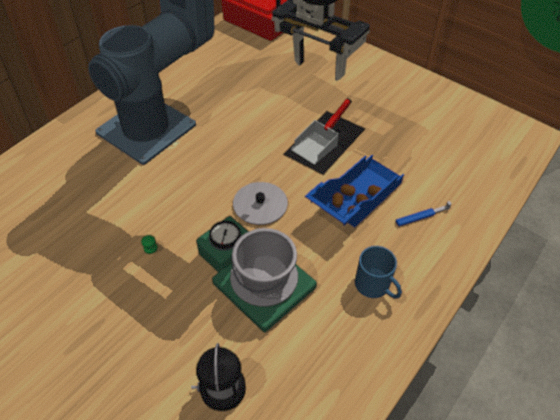

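Run:
```python
from h import *
c=grab("wrist");np.save("c11.npy",c,allow_pickle=True)
cv2.imwrite("pics/z11a.png",cv2.resize(c["im"][0:170,150:290],None,fx=4.5,fy=4.5,interpolation=2)[:600*1000])
cv2.imwrite("pics/z11b.png",cv2.resize(c["im"][55:300,300:440],None,fx=2.4,fy=2.4,interpolation=2))
cv2.imwrite("pics/z11a.png",cv2.resize(c["im"][0:170,150:290],None,fx=3.5,fy=3.5,interpolation=2))
```

```text
(no output)
```

View pics/z11a.png

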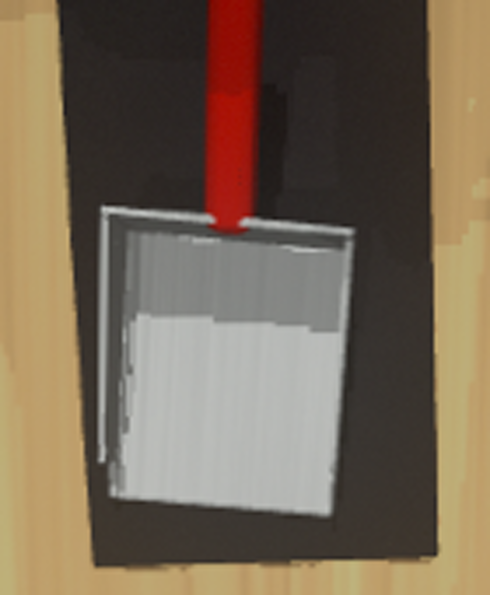

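View pics/z11b.png

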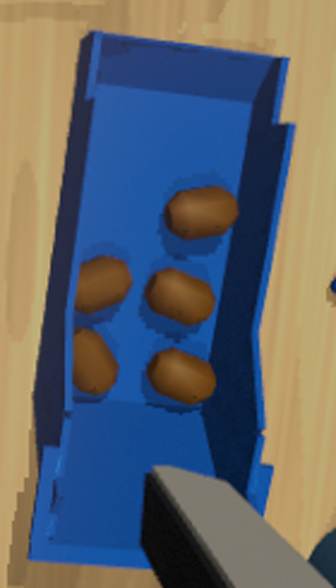

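Run:
```python
from h import *
c=np.load("c11.npy",allow_pickle=True).item()
P=lambda u,v,z: onz(c,u,v,z)[:2]
fl,fr=P(180.9,142,.005),P(244.3,147.7,.005); bl,br=P(179.4,59.1,.047),P(250.9,65.7,.047)
print("scoop front",fl,fr,np.linalg.norm(fl-fr),"back",bl,br,np.linalg.norm(bl-br))
F=(fl+fr)/2;B=(bl+br)/2;d=F-B;print("len",np.linalg.norm(d),"dir deg",np.degrees(np.arctan2(d[1],d[0])),"perp",np.degrees(np.arctan2(*(fl-fr)[::-1])),np.degrees(np.arctan2(*(bl-br)[::-1])))
u=d/np.linalg.norm(d);o=(F+B)/2;print("origin",o,"grip",o-.087*u)
ml,mr=P(177.1,161.7,.003),P(274.9,158,.003);print("mat",ml,mr,np.linalg.norm(ml-mr))
a,b=P(340.4,90.4,.004),P(405,97.5,.004);e=P(384.6,225.8,.004);print("bin",a,b,np.linalg.norm(a-b),e,np.linalg.norm(b-e))
v=(e-b);print("dir",np.degrees(np.arctan2(v[1],v[0])), "cross",np.degrees(np.arctan2(*(a-b)[::-1])))
for n,uv in dict(a=(300+203/2.4,55+212/2.4),b=(300+103/2.4,55+283/2.4),c=(300+182/2.4,55+297/2.4),d=(300+95/2.4,55+362/2.4),e=(300+182/2.4,55+376/2.4)).items(): print(n,P(*uv,.017))
# side-wall tops at z=.055 right outer
print("wall",P(300+293/2.4,55+125/2.4,.055),P(300+258/2.4,55+335/2.4,.055), "ramp top",P(338.3,68.3,.034),P(418.8,79.2,.034))
# handle: red centroid rows
hsv=cv2.cvtColor(c["im"],cv2.COLOR_BGR2HSV)
m=((hsv[...,0]<8)|(hsv[...,0]>172))&(hsv[...,1]>150)
for v0 in (5,20,35,50):
    x=np.nonzero(m[v0,150:300])[0]+150; print(v0,x.min(),x.max(),P((x.min()+x.max())/2,v0,.054))
```

```text
scoop front [0.36957847 0.18413835] [0.45170765 0.17837709] 0.08233100239013347 back [0.37698279 0.28031844] [0.45864061 0.27483723] 0.08184157030806409
len 0.09658651045208766 dir deg -94.25639990521888 perp 175.98735035225636 176.15983490237394
origin [0.41422738 0.22941778] grip [0.42068451 0.31617782]
mat [0.36369511 0.15834079] [0.49210147 0.16570043] 0.12861709530818013
bin [0.57366653 0.25461493] [0.66008123 0.24945046] 0.08656888469211761 [0.64852504 0.07557337] 0.17426069313681042
dir -93.80238950090278 cross 176.57985725960992
a [0.63299498 0.18966339]
b [0.58069318 0.14977802]
c [0.62537129 0.14316874]
d [0.57931099 0.10577264]
e [0.6294614  0.09863295]
wall [0.66163424 0.23540783] [0.65450881 0.1297511 ] ramp top [0.56278974 0.27747808] [0.66361958 0.26971596]
5 209 225 [0.4200592 0.3379128]
20 209 224 [0.4196473  0.32198322]
35 208 223 [0.41865514 0.30595117]
50 208 223 [0.41875001 0.28983467]
```

```bash
python3 -m creep '[[0.6,0,0,0,5.5],[0.6,-12,-40,10,0],[0.6,-12,-40,20,0],[0.6,-12,-40,30,0],[0.6,-5,-40,30,0],[0.6,0,-10,30,0],[0.6,0,0,0,0]]' >/dev/null; python3 st.py
python3 - <<'E'
from h import *
s=r.sense(); print(tool(s,[.4198,.316,.036]))
E
```

```text
t 35.475 p [0.448  0.3246 0.216 ] th -4.43 tz [ 0.046  0.033 -0.998] F [ 0.5 -0.1  0.3] op 0.6
[-35.2  17.3 178.1]
```

```bash
python3 -m creep '[[0.6,-18,9,50,0],[0.6,-18,9,0,0],[0.6,0,0,-50,0],[0.6,0,0,0,0],[0.6,0,0,0,0],[0.6,0,0,0,0],[0.6,0,0,0,0]]' >/dev/null; python3 st.py
python3 - <<'E'
from h import *
s=r.sense(); print(tool(s,[.4198,.316,.036]))
E
```

```text
t 36.35 p [0.4135 0.3068 0.2201] th -4.64 tz [ 0.054  0.035 -0.998] F [-0.2  0.8  0. ] op 0.6
[ -3.9  -2.4 184.4]
```

```bash
python3 -m creep '[[0.6,0,0,60,0],[0.6,0,0,-60,0],[0.6,0,0,0,0],[0.6,0,0,0,0],[0.6,0,0,0,0],[0.6,0,0,0,0]]' >/dev/null; python3 st.py
python3 -m creep '[[0.6,0,0,60,0],[0.6,0,0,-60,0],[0.6,0,0,0,0],[0.6,0,0,0,0],[0.6,0,0,0,0],[0.6,0,0,0,0]]' >/dev/null; python3 st.py
python3 - <<'E'
from h import *
s=r.sense(); print(tool(s,[.4198,.316,.036]),s["q"].round(3))
E
```

```text
t 37.1 p [0.4063 0.3034 0.2065] th -4.61 tz [ 0.031  0.025 -0.999] F [ 0.1 -0.6 -0.3] op 0.601
t 37.85 p [0.4013 0.3012 0.1968] th -4.61 tz [ 0.017  0.019 -1.   ] F [0.3 0.1 0.3] op 0.601
[ 14.7 -12.9 161.3] [0.413 0.172 1.702 0.011 1.244 0.49 ]
```

Tilt is now small (about 1.5°). Next I descend gently.

```bash
python3 -m creep '[[0.6,7,-6,15,0],[0.6,7,-6,20,0],[0.6,0,0,20,0],[0.6,0,0,20,0],[0.6,0,0,15,0],[0.6,0,0,5,0],[0.6,0,0,0,0]]' >/dev/null; python3 st.py
python3 - <<'E'
from h import *
s=r.sense(); print(tool(s,[.4198,.316,.036]))
grab("wrist","w12.png");grab("side","d12.png")
E
```

```text
t 38.725 p [0.4207 0.3158 0.0949] th -4.64 tz [ 0.018  0.019 -1.   ] F [-0.  -0.6  0.5] op 0.6
[-1.8  1.1 58.9]
```

View pics/w12.png

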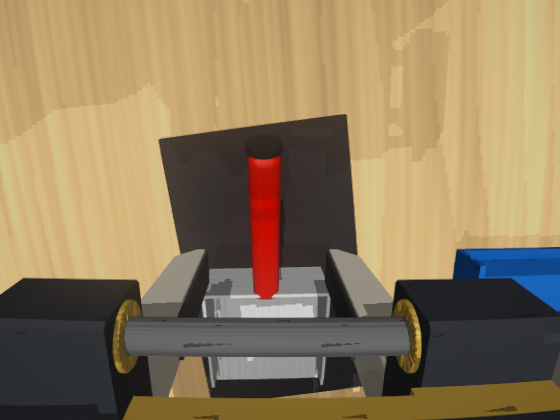

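View pics/d12.png

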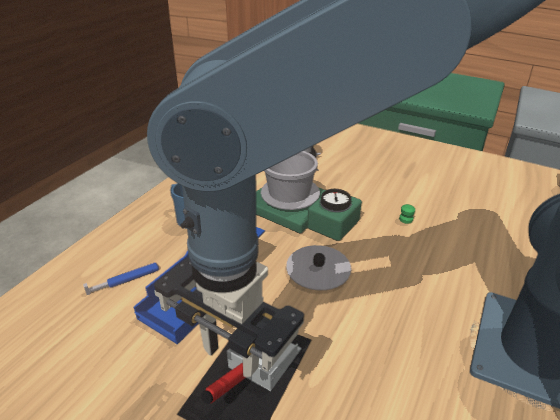

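```bash
python3 -m creep '[[0.5,-1,1,20,0],[0.5,0,0,20,0],[0.5,0,0,15,0],[0.5,0,0,4,0],[0.5,0,0,0,0]]' >/dev/null; python3 st.py
python3 - <<'E'
from h import *
s=r.sense(); print(tool(s,[.4198,.316,.036]))
E
```

```text
t 39.45 p [0.4245 0.3179 0.0387] th -4.64 tz [ 0.026  0.023 -0.999] F [0.1 0.4 0.2] op 0.505
[-4.6  2.3  2.5]
```

```bash
python3 -m creep '[[0.4,-4,2,2,0],[0.2,0,0,0,0],[0,0,0,0,0],[0,0,0,0,0],[0,0,0,0,0],[0,0,0,0,0],[0,0,0,0,0]]' 50 >/dev/null; python3 st.py
python3 -m creep '[[0,0,0,-10,0],[0,0,0,-15,0],[0,0,0,-15,0],[0,0,0,-15,0],[0,0,0,-15,0],[0,0,0,-15,0],[0,0,0,-5,0]]' 60 >/dev/null; python3 st.py
python3 - <<'E'
from h import *
grab("wrist","w13.png");grab("side","d13.png")
E
```

```text
t 40.325 p [0.4205 0.3165 0.0384] th -4.64 tz [ 0.028  0.024 -0.999] F [-1.1 -0.4  1.1] op 0.169
t 41.2 p [0.419  0.3147 0.1366] th -4.64 tz [ 0.033  0.026 -0.999] F [ 0.3  0.1 -0.9] op 0.167
```

View pics/w13.png

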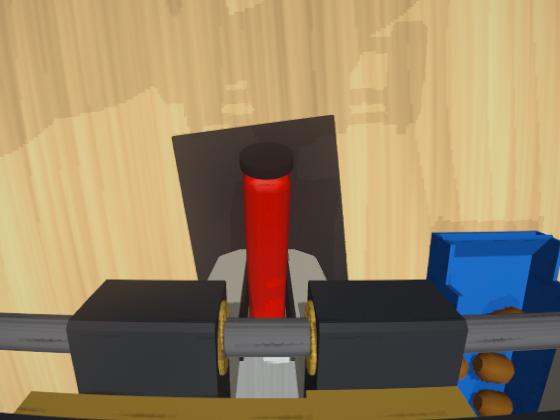

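View pics/d13.png

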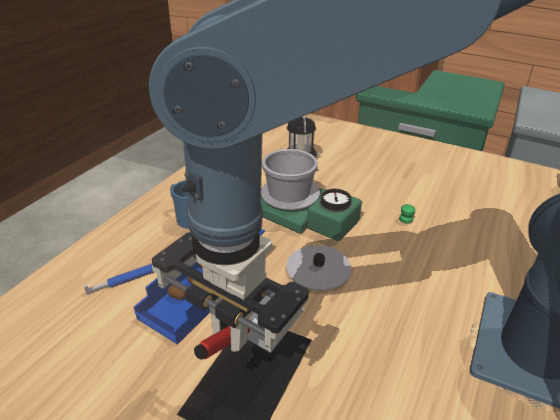

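```bash
python3 -m creep '[[0,20,-4,-15,0],[0,25,-5,-15,0],[0,25,-5,-10,0],[0,25,-5,-5,0],[0,25,-5,0,0],[0,25,-5,0,0],[0,25,-5,0,0],[0,15,-3,0,0],[0,5,0,0,0],[0,0,0,0,0],[0,0,0,0,0]]' 60 >/dev/null; python3 st.py
python3 - <<'E'
from h import *
s=r.sense(); print(tool(s,[.62,.357,.2]))
grab("wrist","w14.png");c=grab("scene","s14.png");grab("side","d14.png")
cv2.imwrite("pics/z14.png",cv2.resize(c["im"][0:240,220:480],None,fx=2.5,fy=2.5,interpolation=2))
E
```

```text
t 42.675 p [0.6096 0.3336 0.1786] th -4.61 tz [ 0.016  0.02  -1.   ] F [-0.   0.6 -1.7] op 0.164
[  8.7 -24.6 -20.7]
```

View pics/z14.png

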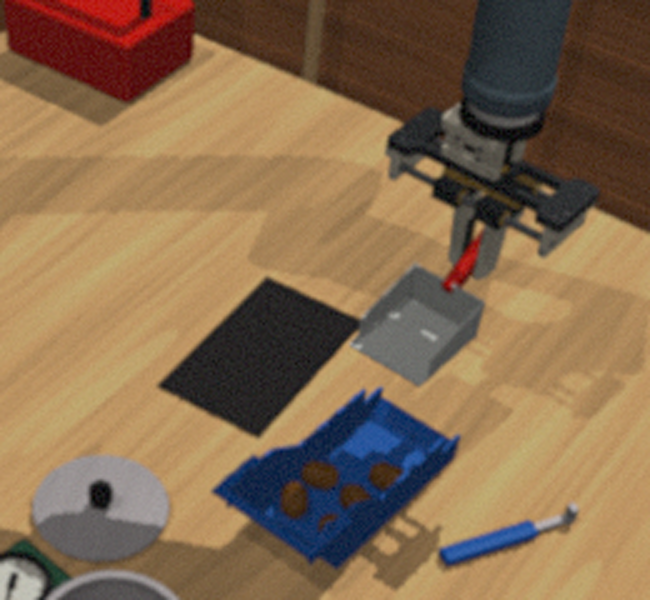

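View pics/d14.png

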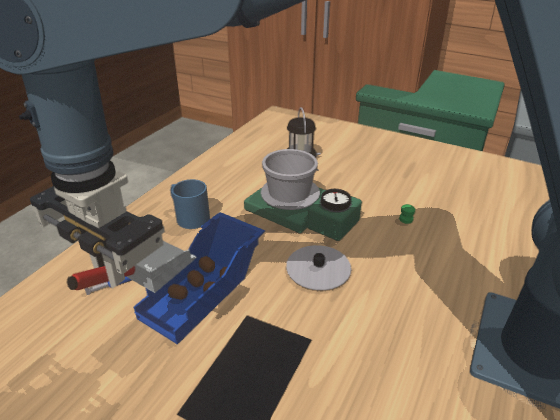

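```bash
cat >> h.py <<'E'
def vplane(c,u,v,s,lat):
    """ray hit on vertical plane parallel to tool y, lateral offset lat (m, along tool x) from TCP; returns (forward, height above grasp point)"""
    X=rot(s)[:,0].copy();X[2]=0;X/=np.linalg.norm(X);Y=rot(s)[:,1].copy();Y[2]=0;Y/=np.linalg.norm(Y)
    g=np.array(s["ee_pos"])-.019*rot(s)[:,2]; o,d=ray(c,u,v)
    t=(lat-(o-g)@X)/(d@X); p=o+t*d-g; return (p@Y*1000).round(1),(p[2]*1000).round(1)
E
python3 - <<'E'
from h import *
s=r.sense();c=grab("scene")
for n,uv,l in (("FR?",(363.2,138.8),-.041),("F",(388,153.2),.041),("B",(386,107.2),-.041),("B2",(412.8,121.2),.041)): print(n,vplane(c,*uv,s,l))
E
```

```text
FR? (np.float64(112.9), np.float64(-72.9))
F (np.float64(130.0), np.float64(-53.0))
B (np.float64(30.8), np.float64(-23.6))
B2 (np.float64(40.4), np.float64(-11.8))
```

```bash
python3 -m creep '[[0,9,-12,-10,0],[0,0,-10,-8,0],[0,0,0,0,0]]' 60 >/dev/null; python3 -m creep '[[0,0,0,0,0],[0,0,0,0,0],[0,0,0,0,0]]' 6 >/dev/null;python3 -m creep '[[0,0,0,0,0],[0,0,0,0,0]]' 60 >/dev/null; python3 st.py
python3 - <<'E'
from h import *
s=r.sense(); print(tool(s,[.62,.357,.2]))
grab("wrist","w15.png");c=grab("scene","s15.png");grab("side","d15.png")
cv2.imwrite("pics/z15.png",cv2.resize(c["im"][0:240,220:480],None,fx=2.5,fy=2.5,interpolation=2))
E
```

```text
t 43.875 p [0.6186 0.3544 0.198 ] th -4.59 tz [ 0.015  0.019 -1.   ] F [-0.3 -0.7 -1.2] op 0.164
[ 1.2 -2.8 -1.9]
```

View pics/z15.png

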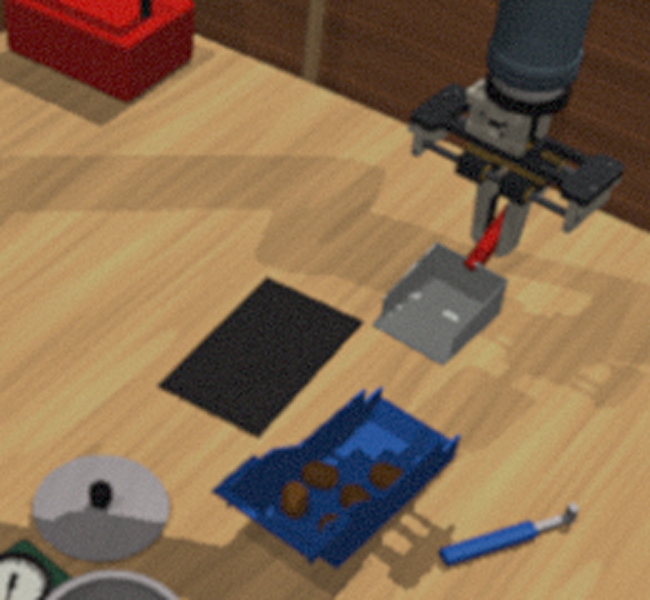

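```bash
python3 -m creep '[[0,0,0,0,0],[0,0,0,0,0],[0,0,0,0,0],[0,0,0,0,0]]' 3 >/dev/null;python3 -m creep '[[0,0,0,0,0],[0,0,0,0,0]]' 60 >/dev/null; python3 st.py
python3 - <<'E'
from h import *
c=grab("scene","s16.png");s=r.sense()
cv2.imwrite("pics/z16.png",cv2.resize(c["im"][0:240,220:480],None,fx=2.5,fy=2.5,interpolation=2))
E
```

```text
t 44.775 p [0.6187 0.3545 0.1981] th -4.58 tz [ 0.015  0.019 -1.   ] F [ 0.6 -0.  -1. ] op 0.166
```

View pics/z16.png

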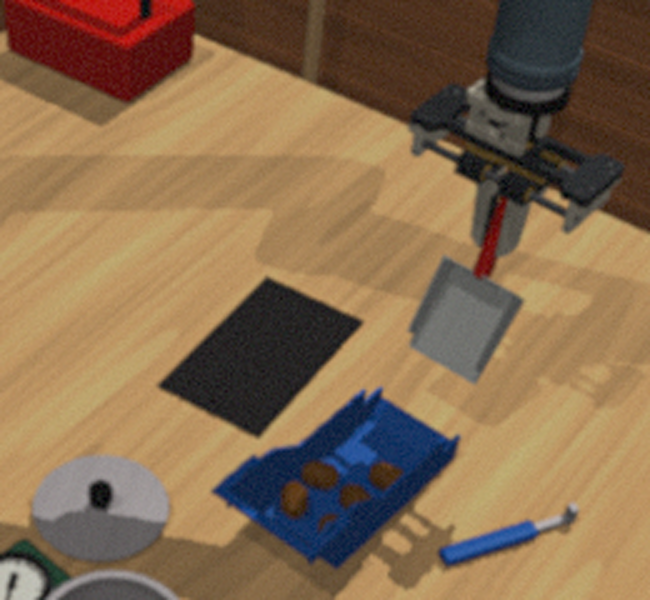

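Run:
```python
from h import *
c=grab("scene");s=r.sense()
for n,uv,l in (("F",(384.4,134),-.041),("F",(408.8,152.8),.041),("B",(220+447/2.5,260/2.5),-.041),("B2",(220+522/2.5,300/2.5),.041)):
    f,h=vplane(c,*uv,s,l); print(n,f,h,np.degrees(np.arctan2(51,135)-np.arctan2(-h,f)) if n=="F" else "")
```

```text
F 45.8 -131.1 -50.04760398276913
F 54.1 -136.0 -47.6121775434982
B 2.9 -57.9 
B2 -12.7 -70.0
```

```bash
python3 - <<'E'
from h import *
s=r.sense(); print(tool(s,[.6147,.2775,.150]))
E
python3 -m creep '[[0,2,18,5,-0.8],[0,0,20,12,0],[0,0,20,12,0],[0,0,15,12,0],[0,0,3,5,0],[0,0,0,0,0]]' 60 >/dev/null; python3 st.py
python3 - <<'E'
from h import *
s=r.sense(); print(tool(s,[.6147,.2775,.150]))
c=grab("scene","s17.png");s=r.sense();grab("wrist","w17.png")
cv2.imwrite("pics/z17.png",cv2.resize(c["im"][40:240,250:490],None,fx=3,fy=3,interpolation=2))
E
```

```text
[ 1.5 78.  46.5]
t 45.625 p [0.6166 0.2784 0.1501] th -3.7 tz [ 0.017  0.021 -1.   ] F [-0.1  0.2 -1.2] op 0.171
[-1.8  1.1  0.1]
```

View pics/z17.png

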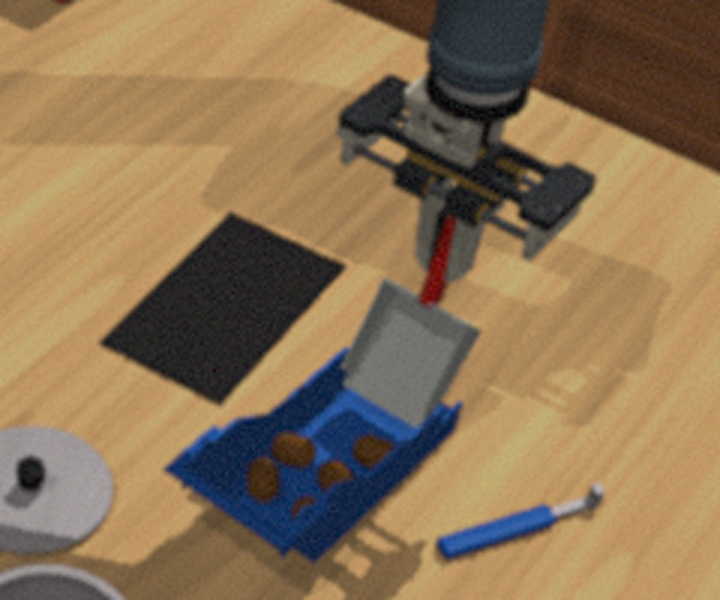

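View pics/w17.png

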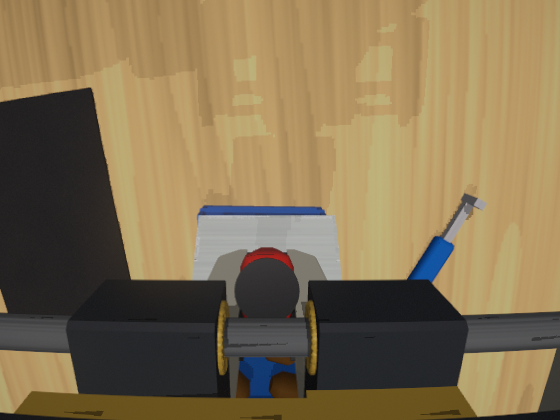

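```bash
python3 -m creep '[[0,-2.5,1,10,0],[0,0,0,10,0],[0,0,0,8,0],[0,0,0,0,0]]' 60 >/dev/null; python3 st.py
python3 - <<'E'
from h import *
s=r.sense(); print(tool(s,[.6145,.2775,.120]))
c=grab("scene","s18.png");s=r.sense();grab("wrist","w18.png")
cv2.imwrite("pics/z18.png",cv2.resize(c["im"][40:240,250:490],None,fx=3,fy=3,interpolation=2))
E
```

```text
t 46.225 p [0.6155 0.2808 0.1236] th -3.56 tz [ 0.022  0.023 -0.999] F [-1.8 -1.   4.3] op 0.169
[-0.9  3.5  3.5]
```

View pics/z18.png

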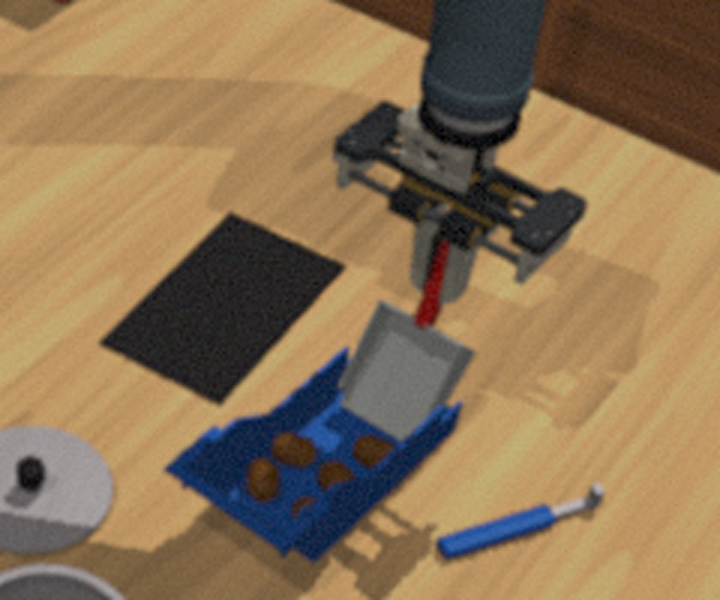

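View pics/w18.png

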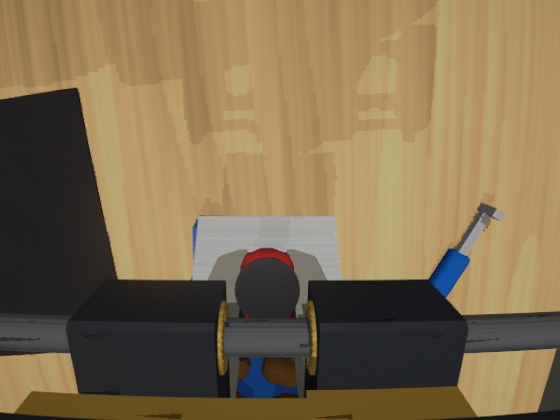

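```bash
python3 -m creep '[[0,-2,0,-3,0],[0,-3,0,0,0],[0,0,3,0,0]]' 60 >/dev/null; python3 st.py
python3 -m creep '[[0,0,-4,5,0],[0,0,-5,5,0],[0,0,-6,5,0],[0,0,-7,5,0],[0,0,0,0,0]]' 12 >/dev/null; python3 st.py
python3 - <<'E'
from h import *
c=grab("scene","s19.png");s=r.sense();grab("wrist","w19.png")
cv2.imwrite("pics/z19.png",cv2.resize(c["im"][40:240,250:490],None,fx=3,fy=3,interpolation=2))
E
```

```text
t 46.7 p [0.6097 0.2783 0.1253] th -3.54 tz [ 0.021  0.023 -1.   ] F [-0.5  0.4 -1.5] op 0.167
t 47.325 p [0.6134 0.3045 0.1089] th -3.62 tz [ 0.027  0.028 -0.999] F [-1.6  1.1  1.6] op 0.171
```

View pics/z19.png

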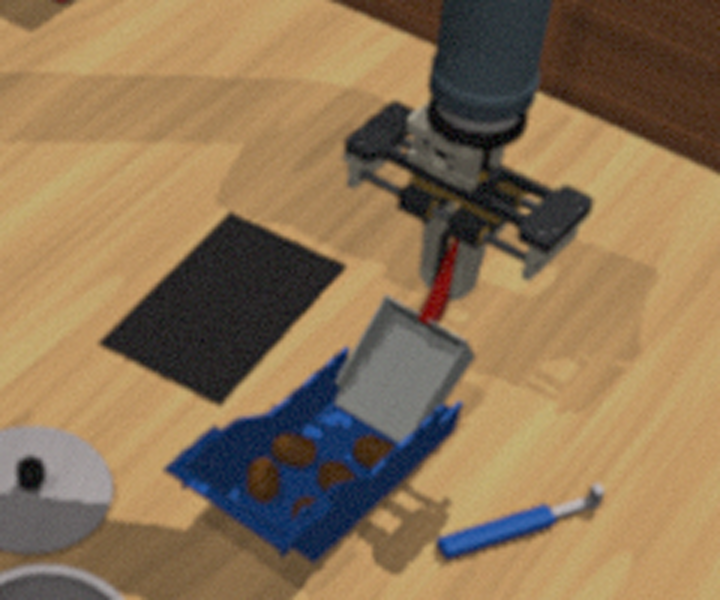

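View pics/w19.png

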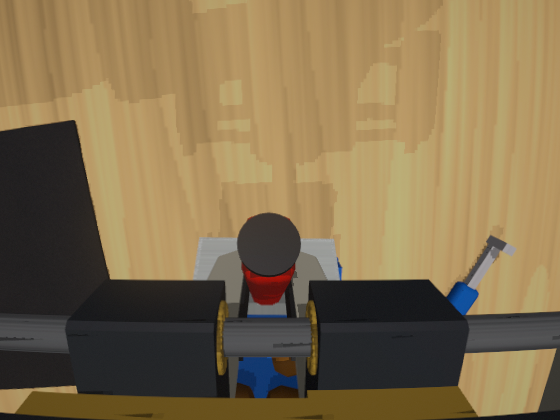

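```bash
python3 -m creep '[[0,0,-7,6,0],[0,0,-6,6,0],[0,0,-6,6,0],[0,0,-6,6,0],[0,0,-3,4,0],[0,0,0,0,0]]' 12 >/dev/null; python3 st.py
python3 - <<'E'
from h import *
c=grab("scene","s20.png");s=r.sense();grab("wrist","w20.png")
cv2.imwrite("pics/z20.png",cv2.resize(c["im"][40:240,250:490],None,fx=3,fy=3,interpolation=2))
E
```

```text
t 48.175 p [0.6166 0.3342 0.0795] th -3.64 tz [ 0.028  0.027 -0.999] F [0.3 0.4 1.8] op 0.171
```

View pics/z20.png

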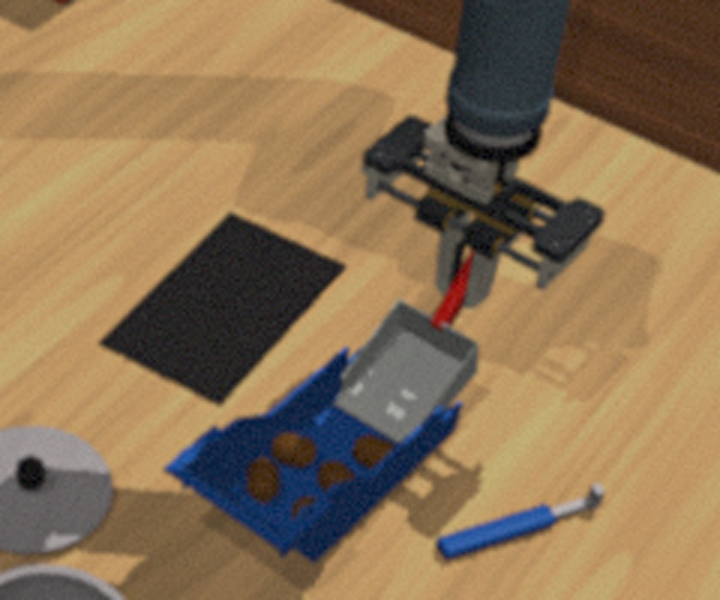

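View pics/w20.png

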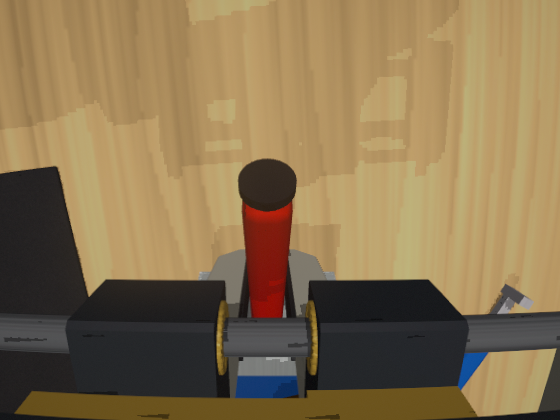

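```bash
python3 -m creep '[[0,0,8,0,0],[0,0,10,0,0],[0,0,10,0,0],[0,0,10,0,0],[0,0,10,0,0],[0,0,10,0,0],[0,0,5,0,0],[0,0,0,0,0]]' 30 >/dev/null; python3 st.py
python3 - <<'E'
from h import *
c=grab("scene","s21.png");s=r.sense();d=grab("side","d21.png")
cv2.imwrite("pics/z21.png",cv2.resize(c["im"][80:240,270:450],None,fx=3.5,fy=3.5,interpolation=2))
cv2.imwrite("pics/y21.png",cv2.resize(d["im"][180:340,100:300],None,fx=3.5,fy=3.5,interpolation=2))
E
```

```text
t 49.275 p [0.612  0.2641 0.0771] th -3.78 tz [ 0.026  0.026 -0.999] F [-0.4 -0.2 -1.1] op 0.167
```

View pics/z21.png

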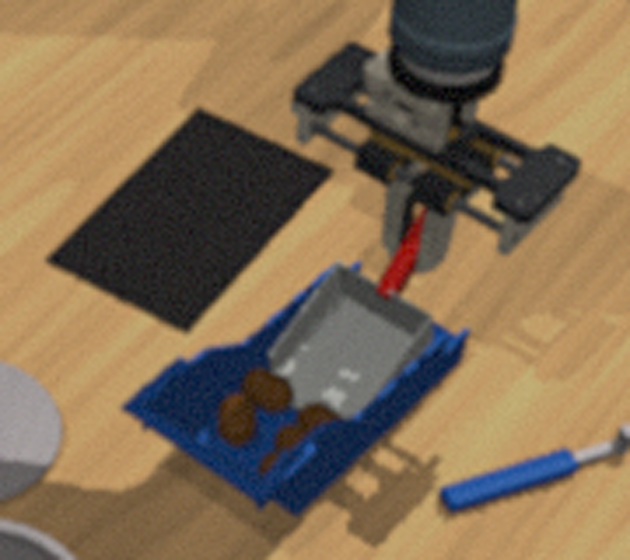

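View pics/y21.png

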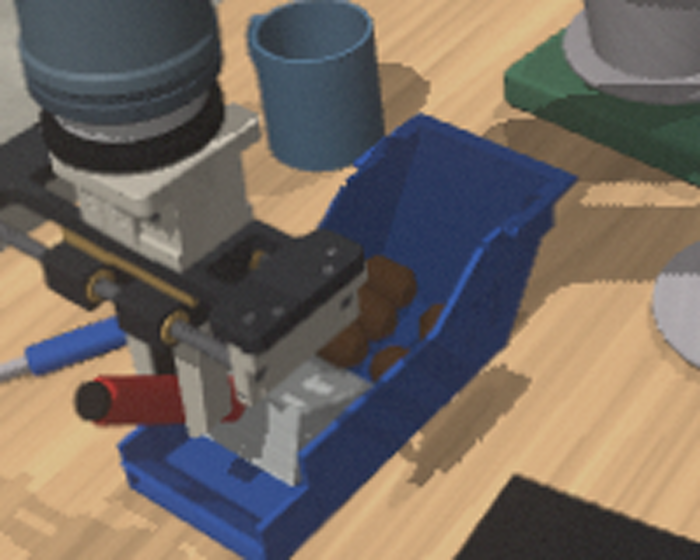

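```bash
python3 -m creep '[[0,0,8,1,0],[0,0,9,0.5,0],[0,0,9,0.5,0],[0,0,9,0,0],[0,0,8,0,0],[0,0,6,0,0],[0,0,4,0,0],[0,0,0,0,0]]' 30 >/dev/null; python3 st.py
python3 - <<'E'
from h import *
c=grab("scene","s22.png");s=r.sense();d=grab("side","d22.png")
cv2.imwrite("pics/z22.png",cv2.resize(c["im"][80:240,270:450],None,fx=3.5,fy=3.5,interpolation=2))
cv2.imwrite("pics/y22.png",cv2.resize(d["im"][180:340,100:300],None,fx=3.5,fy=3.5,interpolation=2))
E
```

```text
t 50.375 p [0.6112 0.2123 0.077 ] th -3.72 tz [ 0.035  0.033 -0.999] F [1.4 2.8 2.9] op 0.168
```

View pics/z22.png

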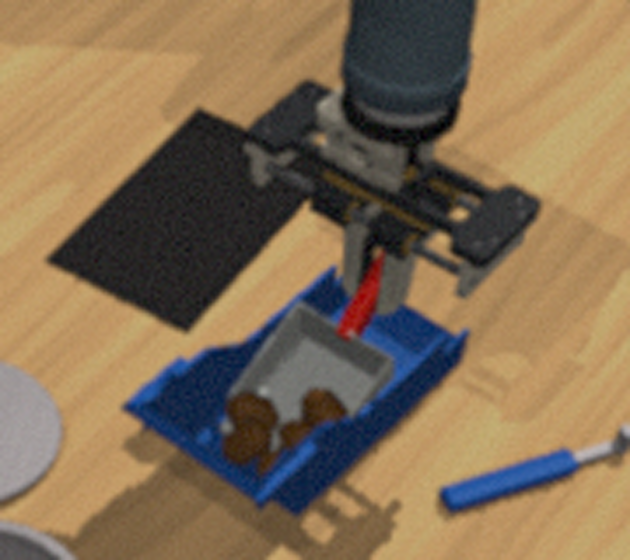

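View pics/y22.png

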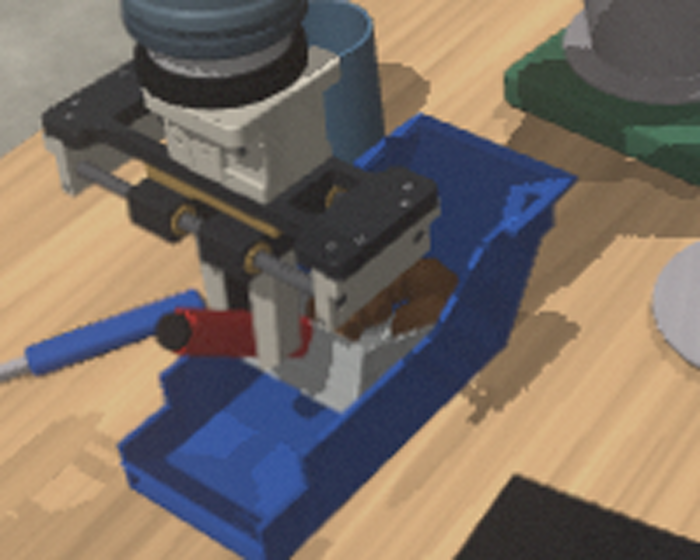

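```bash
python3 -m creep '[[0,0,7,1,0],[0,0,7,1,0],[0,0,7,1,0],[0,0,5,1,0],[0,0,0,0,0]]' 30 >/dev/null; python3 st.py
python3 - <<'E'
from h import *
c=grab("scene","s23.png");s=r.sense();d=grab("side","d23.png")
cv2.imwrite("pics/z23.png",cv2.resize(c["im"][80:240,270:450],None,fx=3.5,fy=3.5,interpolation=2))
cv2.imwrite("pics/y23.png",cv2.resize(d["im"][180:340,100:300],None,fx=3.5,fy=3.5,interpolation=2))
E
```

```text
t 51.1 p [0.6105 0.196  0.077 ] th -3.68 tz [ 0.04   0.049 -0.998] F [-1.7 -0.5  2.2] op 0.166
```

View pics/z23.png

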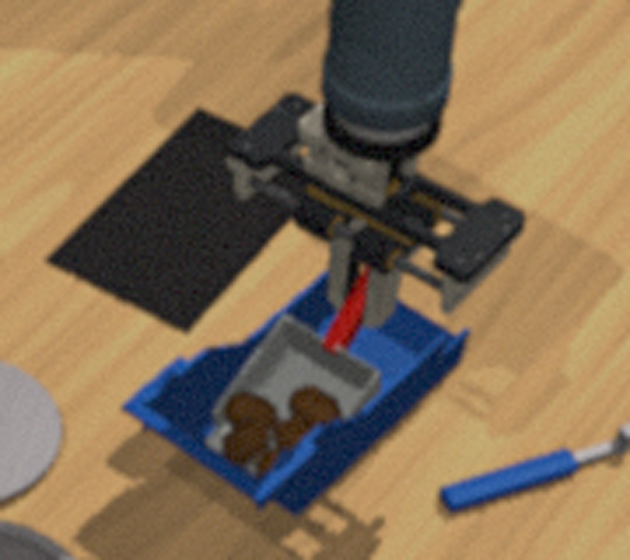

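View pics/y23.png

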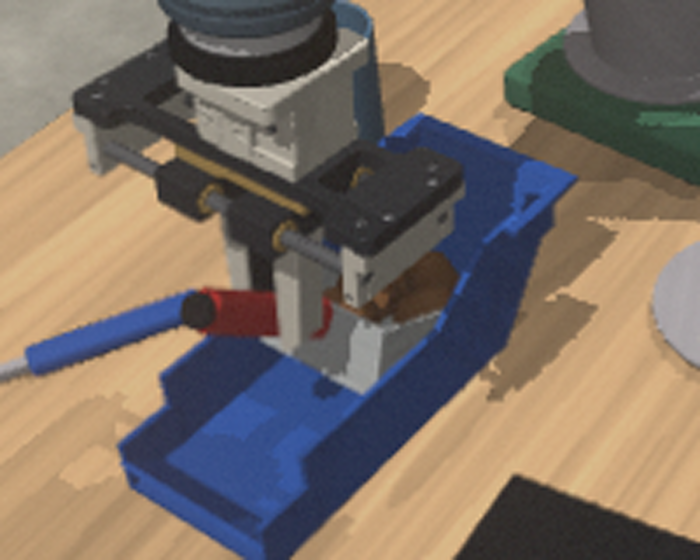

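```bash
python3 -m creep '[[0,0,-2,6,0],[0,0,-3,6,0],[0,0,-3,6,0],[0,0,-3,6,0],[0,0,-3,6,0],[0,0,-3,5,0],[0,0,-2,5,0],[0,0,0,0,0]]' 15 >/dev/null; python3 st.py
python3 - <<'E'
from h import *
c=grab("scene","s24.png");s=r.sense();d=grab("side","d24.png")
cv2.imwrite("pics/z24.png",cv2.resize(c["im"][80:240,270:450],None,fx=3.5,fy=3.5,interpolation=2))
cv2.imwrite("pics/y24.png",cv2.resize(d["im"][180:340,100:300],None,fx=3.5,fy=3.5,interpolation=2))
E
```

```text
t 52.2 p [0.6151 0.2173 0.0365] th -3.77 tz [ 0.043  0.049 -0.998] F [-1.9  0.3  3.1] op 0.178
```

View pics/z24.png

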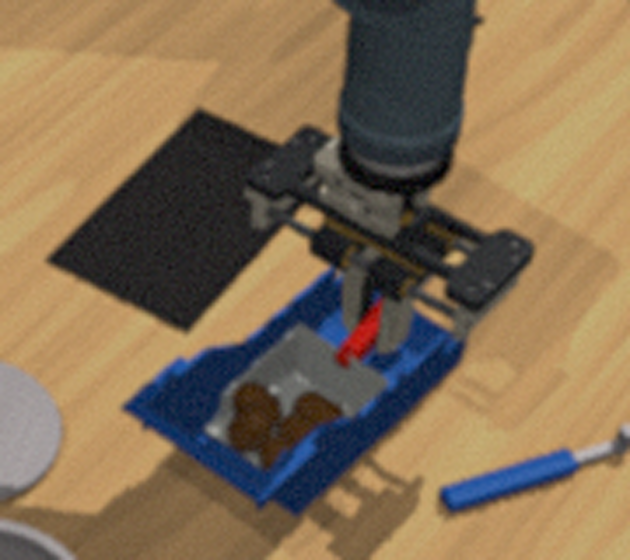

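View pics/y24.png

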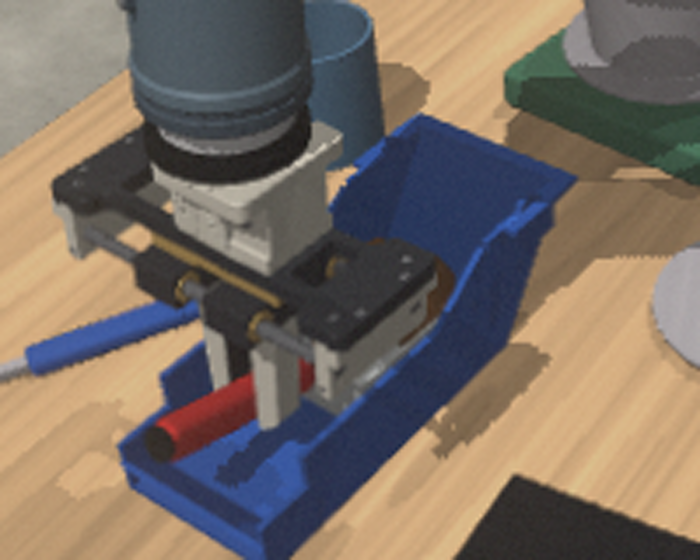

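```bash
python3 -m creep '[[0,0,5,1,0],[0,0,3,0,0],[0,0,0,0,0]]' 60 >/dev/null; python3 st.py
python3 -m creep '[[0,0,0,-3,0],[0,0,0,-6,0],[0,0,0,-9,0],[0,0,0,-10,0],[0,0,0,-10,0],[0,0,0,-10,0],[0,0,0,-10,0],[0,0,0,-10,0],[0,0,0,-8,0],[0,0,0,-5,0],[0,0,0,-2,0]]' 60 >/dev/null; python3 st.py
python3 - <<'E'
from h import *
c=grab("scene","s25.png");s=r.sense();d=grab("side","d25.png")
cv2.imwrite("pics/z25.png",cv2.resize(c["im"][80:240,270:450],None,fx=3.5,fy=3.5,interpolation=2))
cv2.imwrite("pics/y25.png",cv2.resize(d["im"][150:340,100:300],None,fx=3.1,fy=3.1,interpolation=2))
E
```

```text
t 52.675 p [0.6153 0.2125 0.0377] th -3.9 tz [ 0.046  0.055 -0.997] F [-1.9 -0.6  1.2] op 0.17
t 54.05 p [0.6108 0.2063 0.1247] th -3.88 tz [ 0.044  0.052 -0.998] F [-1.8  0.3 -3.2] op 0.169
```

View pics/z25.png

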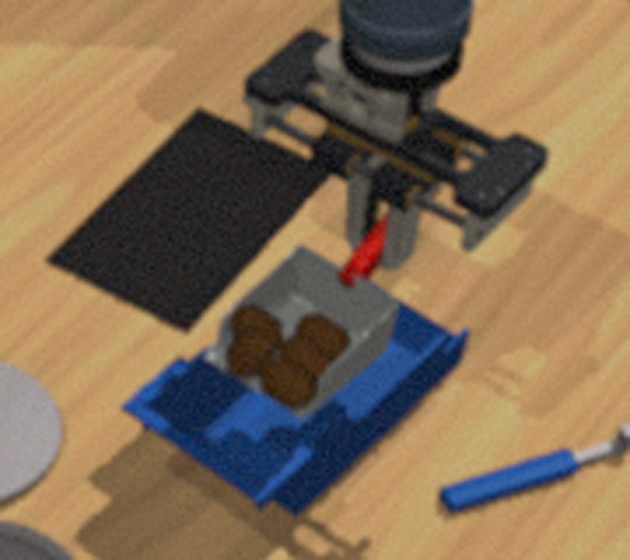

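View pics/y25.png

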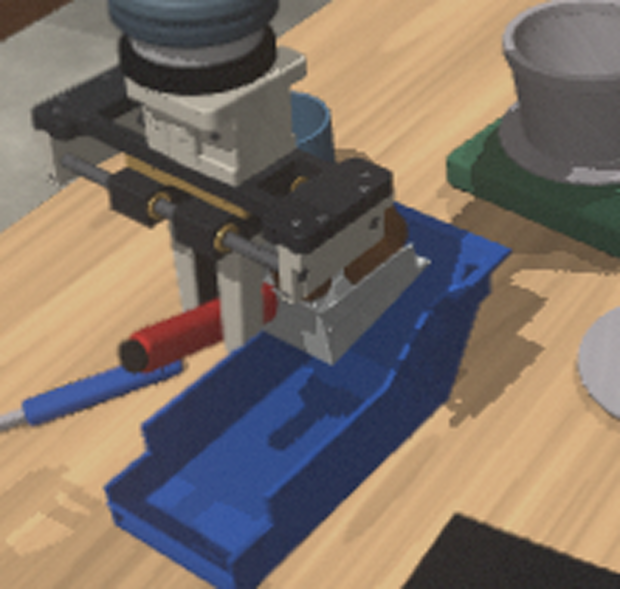

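```bash
python3 -m creep '[[0,0,0,-4,0],[0,0,0,-9,0],[0,0,0,-14,0],[0,0,2,-16,0],[0,0,5,-16,0],[0,0,9,-16,0],[0,-1,13,-14,0],[0,-1,16,-12,0],[0,-1,18,-8,0],[0,-1,18,-4,0],[0,-1,16,-2,0],[0,0,12,0,0],[0,0,8,0,0],[0,0,4,0,0],[0,0,2,0,0],[0,0,0,0,0]]' 60 >/dev/null; python3 st.py
python3 - <<'E'
from h import *
c=grab("scene","s26.png");s=r.sense();print(tool(s,[.583,-.086,.25]))
E
```

```text
t 56.15 p [0.5906 0.0678 0.2387] th -3.96 tz [ 0.041  0.052 -0.998] F [ 0.1  0.3 -2.3] op 0.161
[  3.4 153.3 -19.6]
```

View pics/s26.png

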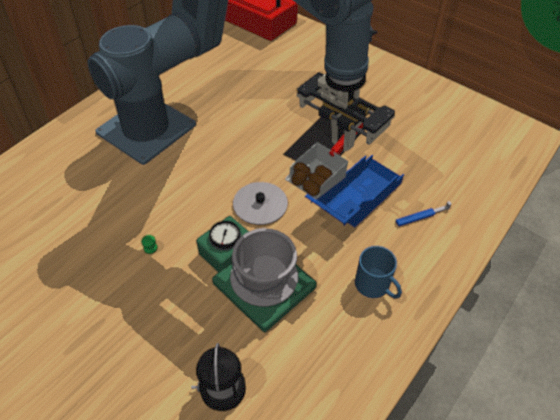

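```bash
python3 -m creep '[[0,0,3,-2,0],[0,0,7,-2,0],[0,0,11,-2,0],[0,1,14,-2,0],[0,1,16,-2,0],[0,1,16,-2,0],[0,0,16,-1,0],[0,0,16,-1,0],[0,0,14,-1,0],[0,0,12,0,0],[0,0,9,0,0],[0,0,6,0,0],[0,0,4,0,0],[0,0,2,0,0],[0,0,0,0,0]]' 60 >/dev/null; python3 st.py
python3 - <<'E'
from h import *
c=grab("scene","s27.png");s=r.sense();print(tool(s,[.583,-.086,.25]));grab("side","d27.png")
cv2.imwrite("pics/z27.png",cv2.resize(c["im"][120:320,180:400],None,fx=3,fy=3,interpolation=2))
E
```

```text
t 58.075 p [ 0.5828 -0.0888  0.2463] th -3.94 tz [ 0.042  0.052 -0.998] F [ 0.2  0.3 -2. ] op 0.167
[ 0.2 -3.  -3.5]
```

View pics/z27.png

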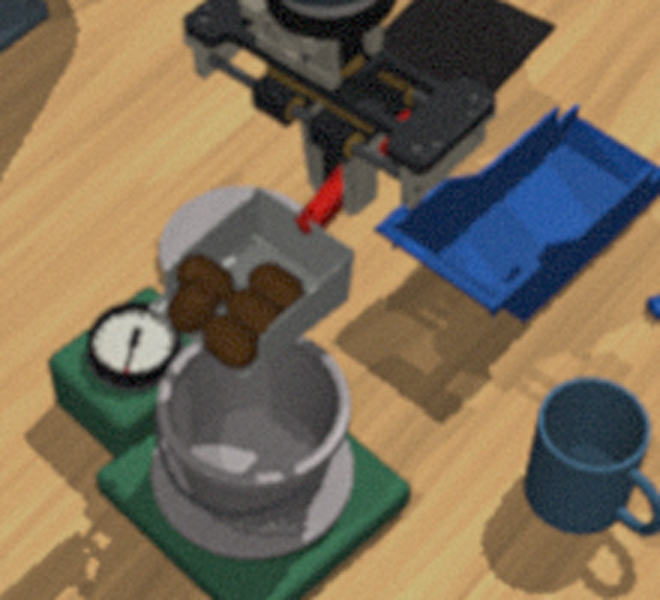

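View pics/d27.png

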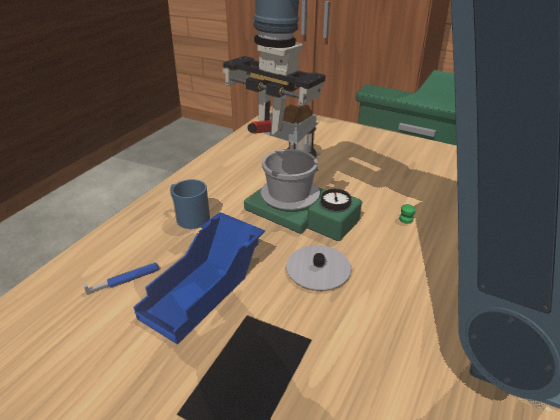

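```bash
python3 -m creep '[[0,0,0,0,0]]' 5 >/dev/null; python3 -m creep '[[0,0,0,0,0]]' 60 >/dev/null; python3 st.py
cat > look.py <<'E'
from h import *
import sys
k=sys.argv[1]
c=grab("scene","s%s.png"%k);d=grab("side","d%s.png"%k)
a=cv2.resize(c["im"][120:320,190:380],None,fx=2.6,fy=2.6,interpolation=2);b=cv2.resize(d["im"][60:230,210:370],None,fx=3,fy=3,interpolation=2)
h=520; cv2.imwrite("pics/z%s.png"%k,cv2.resize(np.hstack([a[:510,:420],b[:510,:370]]),None,fx=1,fy=1))
E
python3 look.py 28
```

```text
t 58.425 p [ 0.5829 -0.0883  0.2465] th -3.89 tz [ 0.042  0.052 -0.998] F [ 0.4 -0.4 -1.1] op 0.169
```

View pics/z28.png

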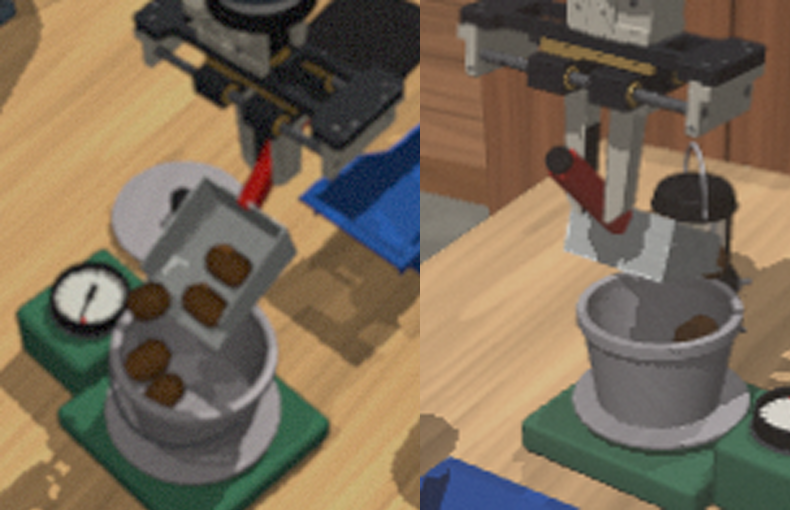

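```bash
python3 -m creep '[[0,0,0,0,0],[0,0,0,0,0]]' 60 >/dev/null; python3 st.py; python3 look.py 29
```

```text
t 58.775 p [ 0.5831 -0.0886  0.2469] th -3.89 tz [ 0.043  0.051 -0.998] F [ 0.  -0.3 -0.8] op 0.167
```

View pics/z29.png

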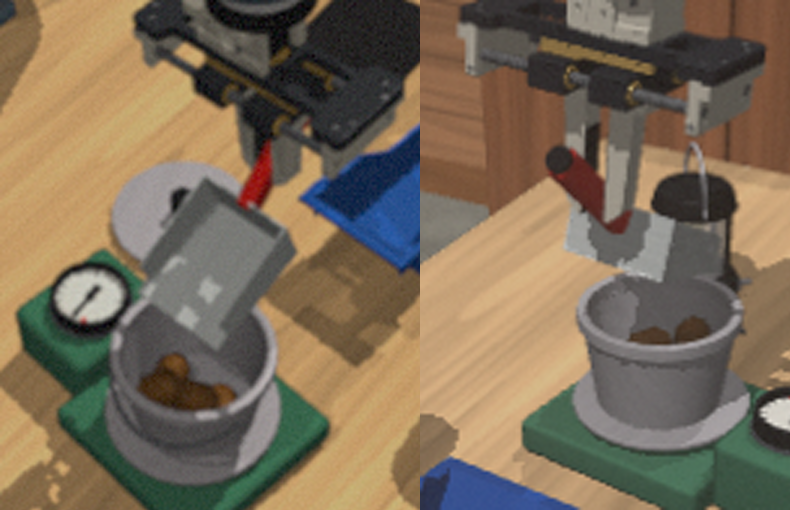

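```bash
python3 -m creep '[[0,0,-5,-15,0],[0,0,-20,-10,0],[0,-8,-30,0,0],[0,-12,-32,0,0],[0,-16,-32,0,0],[0,-16,-32,0,0],[0,-16,-32,0,0],[0,-16,-32,0,0],[0,-16,-32,5,0],[0,-16,-32,10,0],[0,-16,-30,15,0],[0,-12,-25,20,0],[0,-8,-15,20,0],[0,0,-5,10,0],[0,0,0,0,0]]' 60 >/dev/null; python3 st.py
python3 - <<'E'
from h import *
s=r.sense(); print(tool(s,[.425,.283,.12]))
c=grab("scene","s30.png");grab("wrist","w30.png")
E
```

```text
t 60.75 p [0.4522 0.305  0.2217] th -3.46 tz [ 0.063  0.061 -0.996] F [-0.2 -0.8 -0.9] op 0.164
[-31.8  30.1  98.3]
```

View pics/s30.png

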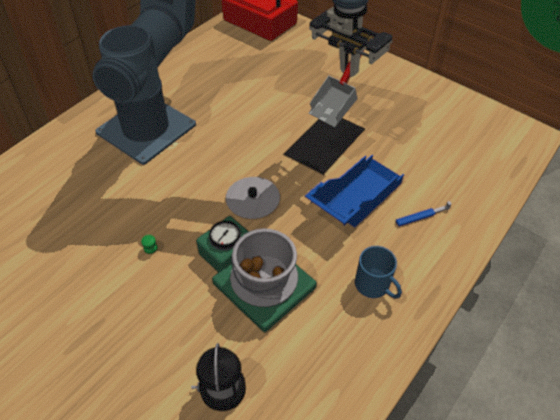

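View pics/w30.png

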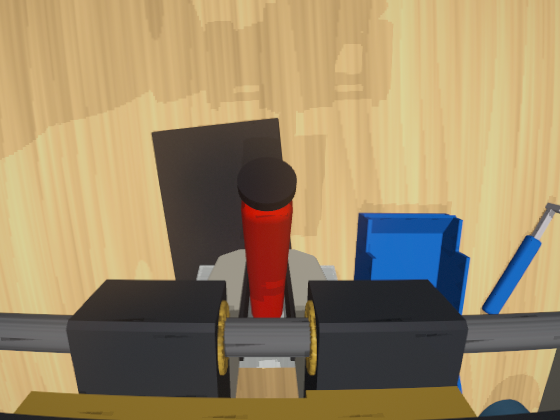

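```bash
python3 -m creep '[[0,-15,3,15,0],[0,-15,3,25,0],[0,-2,3,25,0],[0,0,0,25,0],[0,0,0,15,0],[0,0,0,4,0],[0,0,0,0,0]]' 60 >/dev/null; python3 st.py
python3 - <<'E'
from h import *
s=r.sense(); print(tool(s,[.425,.301,.085]))
c=grab("scene","s31.png")
cv2.imwrite("pics/z31.png",cv2.resize(c["im"][0:200,240:450],None,fx=3,fy=3,interpolation=2))
E
```

```text
t 61.725 p [0.4353 0.3019 0.1158] th -4.01 tz [ 0.078  0.065 -0.995] F [-0.1 -0.5 -0.6] op 0.167
[-12.4   3.8  29.7]
```

View pics/z31.png

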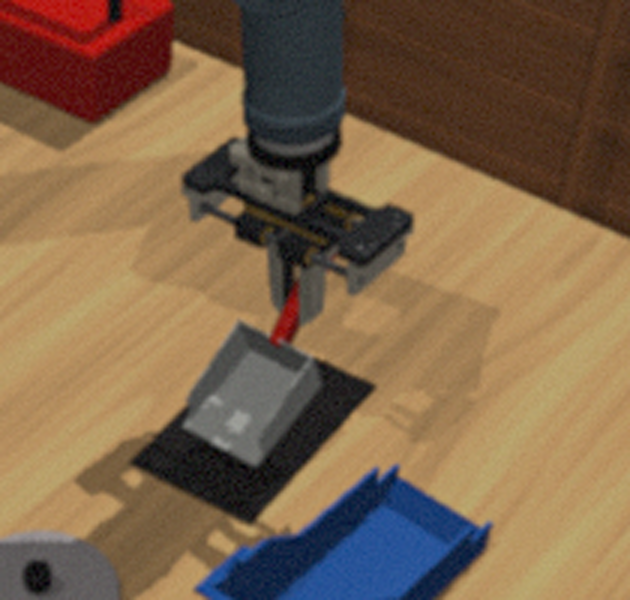

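```bash
python3 -m creep '[[0,-8,2,8,0],[0,-4,0,10,0],[0,0,0,8,0],[0,0,0,4,0],[0,0,0,0,0]]' 40 >/dev/null; python3 st.py
python3 -m creep '[[0,0,-3,6,0],[0,0,-4,6,0],[0,0,-4,6,0],[0,0,-4,6,0],[0,0,-4,6,0],[0,0,-3,6,0],[0,0,0,0,0]]' 12 >/dev/null; python3 st.py
python3 - <<'E'
from h import *
c=grab("scene","s32.png");grab("side","d32.png")
cv2.imwrite("pics/z32.png",cv2.resize(c["im"][0:200,240:450],None,fx=3,fy=3,interpolation=2))
E
```

```text
t 62.4 p [0.4258 0.3036 0.0847] th -3.99 tz [ 0.082  0.067 -0.994] F [-0.2 -1.   2. ] op 0.17
t 63.275 p [0.4306 0.3294 0.0477] th -3.95 tz [ 0.081  0.066 -0.995] F [ 0.3 -0.9 -0.7] op 0.174
```

View pics/z32.png

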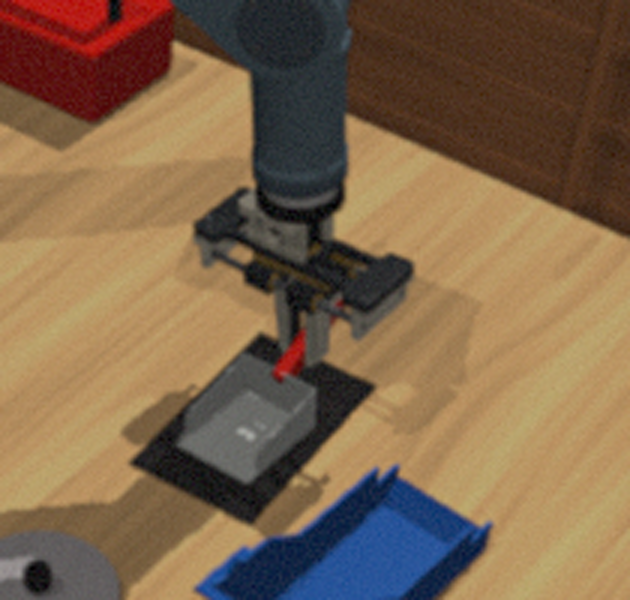

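View pics/d32.png

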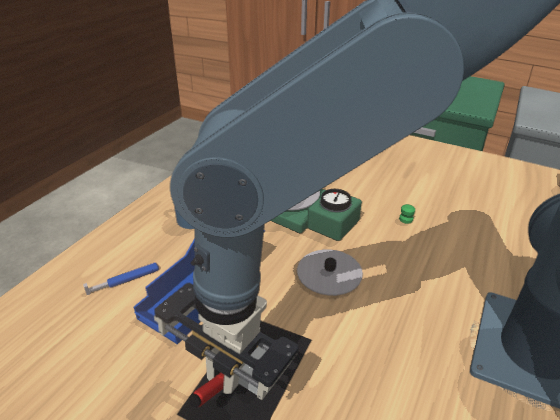

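```bash
python3 -m creep '[[0,0,-1,4,0],[0,0,-1,4,0],[0,0,0,4,0],[0,0,0,0,0]]' 12 >/dev/null; python3 st.py
python3 -m creep '[[0.25,0,0,0,0],[0.35,0,0,0,0],[0.45,0,0,0,0],[0.5,0,0,0,0],[0.55,0,0,0,0],[0.6,0,0,0,0]]' 12 >/dev/null; python3 st.py
python3 - <<'E'
from h import *
c=grab("scene","s33.png");grab("wrist","w33.png")
cv2.imwrite("pics/z33.png",cv2.resize(c["im"][0:200,240:450],None,fx=3,fy=3,interpolation=2))
E
```

```text
t 63.875 p [0.4344 0.3345 0.0386] th -4.09 tz [ 0.088  0.071 -0.994] F [-2.5  0.6  2.3] op 0.174
t 64.625 p [0.4342 0.3339 0.038 ] th -4.08 tz [ 0.087  0.07  -0.994] F [-0.5 -0.8  0.6] op 0.586
```

View pics/z33.png

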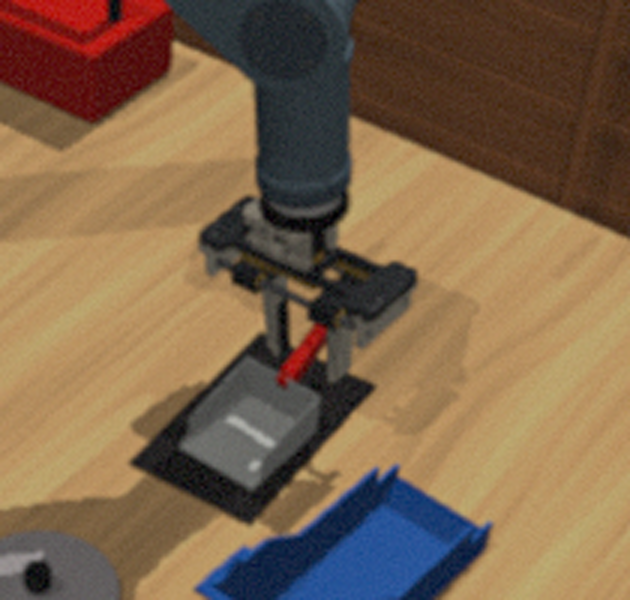

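View pics/w33.png

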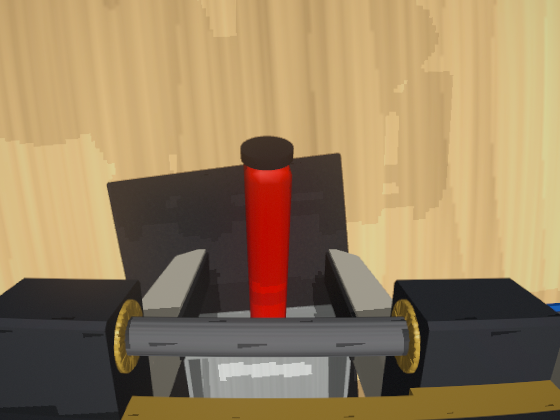

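```bash
python3 -m creep '[[0.6,0,0,-20,0],[0.6,0,0,-50,0],[0.6,0,0,-60,0],[0.6,0,0,-60,0],[0.6,0,0,0,0],[0.6,0,0,0,0],[0.6,0,0,0,0]]' 12 >/dev/null; python3 st.py
python3 - <<'E'
from h import *
sc=grab("scene"); sd=grab("side")
hsv=cv2.cvtColor(sc["im"],cv2.COLOR_BGR2HSV)
print(onz(sc,253,197,.011),onz(sc,253,191,.037),onz(sd,328,274,.011),onz(sd,330,265,.037)); s=r.sense();print(tool(s,[.40,-.06,.28]))
E
```

```text
t 65.6 p [0.4161 0.3196 0.2302] th -4.08 tz [ 0.083  0.068 -0.994] F [-0.4 -0.2  0.3] op 0.601
[ 0.40545544 -0.01153254  0.011     ] [ 0.40803917 -0.01330088  0.037     ] [0.40024231 0.00076339 0.011     ] [0.39762605 0.00130494 0.037     ]
[ 15.  375.  -76.9]
```

```bash
python3 -m creep '[[0.6,3,25,-20,0],[0.6,3,40,-25,0],[0.6,3,45,-10,0],[0.6,3,45,0,0],[0.6,3,45,0,0],[0.6,0,45,0,0],[0.6,0,45,0,0],[0.6,0,40,0,0],[0.6,0,30,0,0],[0.6,0,15,0,0],[0.6,0,0,0,0]]' 12 >/dev/null; python3 st.py
python3 -m creep '[[0.6,0,0,60,0],[0.6,0,0,-60,0],[0.6,0,0,0,0],[0.6,0,0,0,0],[0.6,0,0,0,0],[0.6,0,0,0,0],[0.6,0,0,0,0]]' 12 >/dev/null; python3 st.py
```

```text
t 67.075 p [ 0.3979 -0.0696  0.2475] th -4.03 tz [ 0.06   0.069 -0.996] F [-0.3  0.7  0.7] op 0.599
t 67.95 p [ 0.3847 -0.058   0.2312] th -3.92 tz [ 0.028  0.09  -0.996] F [-0.   0.5 -0.5] op 0.599
```

Run:
```python
from h import *
c=grab("wrist","w34.png");s=r.sense();print(s["ee_pos"])
try: print(circ(c,(100,0,420,260),.011))
except Exception as e: print(e)
m,l,L=masks(c["im"],(0,0,0),(180,255,45),80);print([(x[1],x[2]) for x in L if x[2][1]<250])
```

```text
[ 0.38470768 -0.05805814  0.23123462]
(array([ 0.40165353, -0.01069121]), np.float64(0.06664424973325972))
[((np.int32(534), np.int32(14), np.int32(15), np.int32(13), np.int32(90)), (np.float64(541.6), np.float64(21.3))), ((np.int32(0), np.int32(150), np.int32(17), np.int32(106), np.int32(526)), (np.float64(7.0), np.float64(205.6))), ((np.int32(377), np.int32(232), np.int32(7), np.int32(26), np.int32(117)), (np.float64(380.2), np.float64(244.5)))]
```

View pics/w34.png

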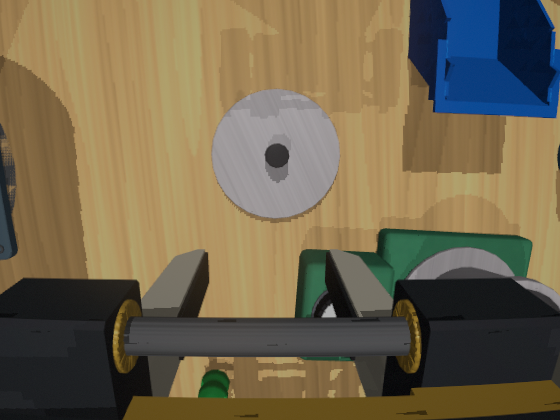

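```bash
python3 - <<'E'
from h import *
c=grab("wrist");s=r.sense();print(onz(c,277,155,.037)); print(tool(s,[.4022,-.009,.06]),tool(s,[.4022,-.009,.016]))
E
python3 -m creep '[[0.55,4,-15,25,0],[0.55,4,-15,40,0],[0.55,4,-18,45,0],[0.55,3,-16,40,0],[0.55,0,0,15,0],[0.55,0,0,0,0]]' 12 >/dev/null; python3 st.py
python3 - <<'E'
from h import *
s=r.sense();print(tool(s,[.4022,-.009,.06]),tool(s,[.4022,-.009,.016]))
grab("side","d35.png");grab("wrist","w35.png")
E
```

```text
[ 0.40187227 -0.01046507  0.037     ]
[ 10.4 -34.2 175.3] [  9.5 -30.2 219.1]
t 68.8 p [0.4122 0.0194 0.0703] th -4.05 tz [ 0.034  0.086 -0.996] F [-0.2 -0.9  0.5] op 0.553
[-8.2 29.8  7.5] [-9.5 33.7 51.3]
```

View pics/w35.png

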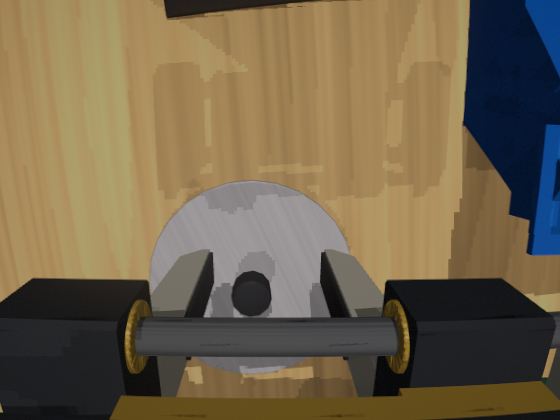

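```bash
python3 -m creep '[[0.55,-4,15,0,0],[0.55,-4,15,5,0],[0.55,0,3,8,0],[0.55,0,0,0,0]]' 12 >/dev/null; python3 st.py
python3 - <<'E'
from h import *
s=r.sense();print(tool(s,[.4022,-.009,.016]))
grab("side","d36.png");c=grab("wrist","w36.png")
E
```

```text
t 69.4 p [ 0.4069 -0.0152  0.0589] th -4.21 tz [ 0.045  0.082 -0.996] F [-0.5 -0.3 -0.3] op 0.554
[-6.8 -2.2 43. ]
```

View pics/w36.png

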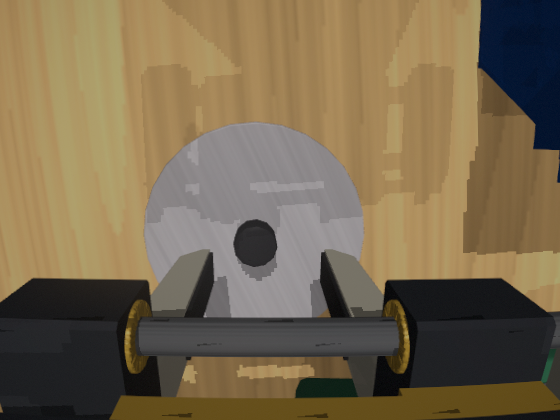

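```bash
python3 -m creep '[[0.55,-6,-2,10,0],[0.55,-1,0,15,0],[0.55,0,0,10,0],[0.55,0,0,4,0],[0.55,0,0,0,0]]' 12 >/dev/null; python3 st.py
python3 - <<'E'
from h import *
s=r.sense();print(tool(s,[.4022,-.009,.016]))
E
```

```text
t 70.125 p [ 0.4011 -0.0074  0.0182] th -4.04 tz [ 0.045  0.083 -0.996] F [ 0.1 -0.4  0.2] op 0.555
[1.1 1.7 2.1]
```

```bash
python3 -m creep '[[0.4,1,1,2,0],[0.2,0,0,0,0],[0,0,0,0,0],[0,0,0,0,0],[0,0,0,0,0],[0,0,0,0,0]]' 40 >/dev/null; python3 st.py
python3 -m creep '[[0,0,0,-8,0],[0,0,0,-20,0],[0,0,0,-30,0],[0,0,0,-35,0],[0,0,0,-35,0],[0,0,0,-30,0],[0,0,0,-15,0],[0,0,0,-5,0],[0,0,0,0,0]]' 40 >/dev/null; python3 st.py
python3 - <<'E'
from h import *
grab("wrist","w37.png");c=grab("scene","s37.png")
E
```

```text
t 70.875 p [ 0.4028 -0.0086  0.017 ] th -4.05 tz [ 0.047  0.082 -0.996] F [ 0.8 -0.9 -0.5] op 0.249
t 72.0 p [ 0.3928 -0.0237  0.2021] th -4.07 tz [ 0.047  0.081 -0.996] F [ 0.3 -0.9 -1.6] op 0.248
```

View pics/s37.png

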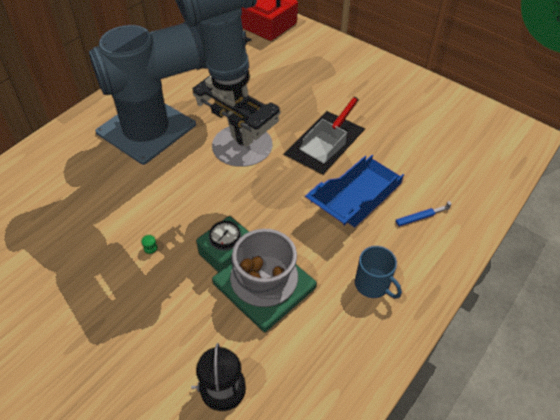

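View pics/w37.png

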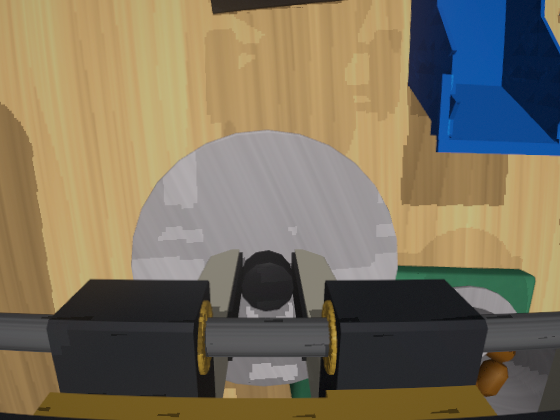

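Run:
```python
from h import *
sc=grab("scene");s=r.sense()
# rim extremes via gray mask upper hull
m=cv2.inRange(cv2.cvtColor(sc["im"],cv2.COLOR_BGR2HSV),(0,0,60),(180,60,255))
for v in (263,):
    x=np.nonzero(m[v,200:330])[0]+200; print(x.min(),x.max())
cv2.imwrite("pics/z38.png",cv2.resize(sc["im"][215:315,200:330],None,fx=6,fy=6,interpolation=2))
```

```text
233 295
```

View pics/z38.png

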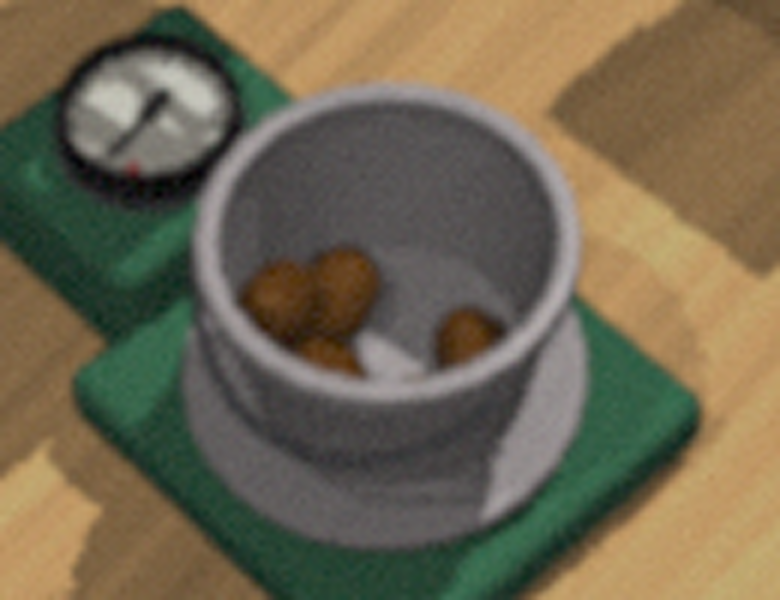

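```bash
python3 - <<'E'
from h import *
sc=grab("scene");print(onz(sc,264.4,255.8,.127));s=r.sense();print(tool(s,[.56,-.31,.25]))
E
python3 -m creep '[[0,10,15,-15,0],[0,14,25,-18,0],[0,18,32,-15,0],[0,20,32,-5,0],[0,20,32,0,0],[0,20,32,0,0],[0,20,32,0,0],[0,15,25,0,0],[0,10,15,0,0],[0,5,5,0,0],[0,0,0,0,0]]' 40 >/dev/null; python3 st.py
python3 - <<'E'
from h import *
c=grab("wrist","w39.png");grab("side","d39.png")
E
```

```text
[ 0.58908628 -0.18850743  0.127     ]
[189.2 269.5 -64.4]
t 73.575 p [ 0.5264 -0.2872  0.2276] th -3.97 tz [ 0.03   0.094 -0.995] F [ 0.2  0.1 -1. ] op 0.252
```

View pics/w39.png

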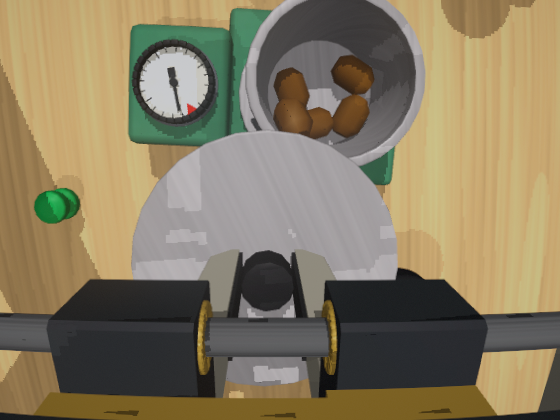

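Run:
```python
from h import *
c=grab("wrist");s=r.sense()
L=onz(c,246,75,.125);Rr=onz(c,424,75,.125);B=onz(c,352,166,.125);print(L,Rr,np.linalg.norm(L-Rr),(L+Rr)/2,onz(c,335,75,.127))
c0=(L+Rr)/2; print(np.linalg.norm(B-c0))
cv2.imwrite("pics/z39.png",cv2.resize(c["im"][0:190,220:450],None,fx=3.2,fy=3.2,interpolation=2))
```

```text
[ 0.52091839 -0.17848615  0.125     ] [ 0.65006731 -0.18513886  0.125     ] 0.12932016085924258 [ 0.58549285 -0.1818125   0.125     ] [ 0.58394606 -0.18260267  0.127     ]
0.06679317389628558
```

View pics/z39.png

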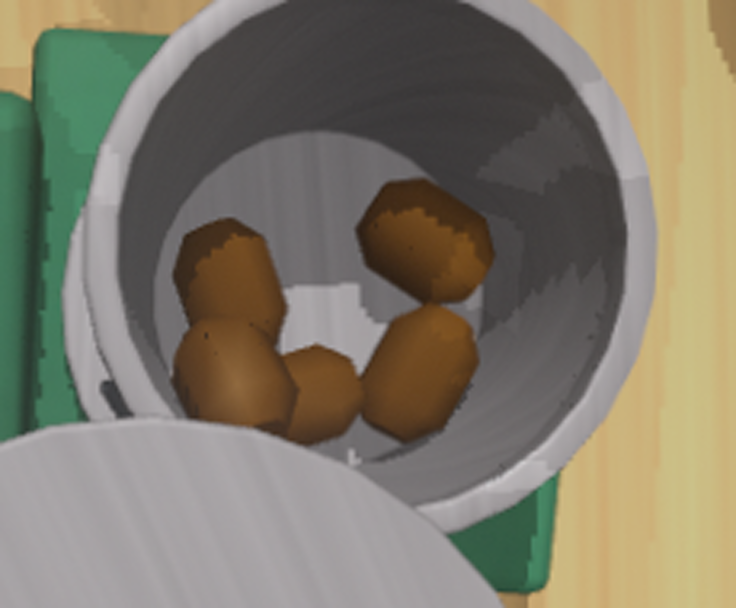

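Run:
```python
from h import *
c=grab("wrist");s=r.sense()
pts=np.array([(85,250),(656,250),(641,345),(540,470),(430,531),(100,150),(612,110)])/3.2+[220,0]
Q=np.array([onz(c,u,v,.125)[:2] for u,v in pts]);A=np.c_[2*Q,np.ones(len(Q))];k=np.linalg.lstsq(A,(Q**2).sum(1),rcond=None)[0];print(k[:2],np.sqrt(k[2]+k[:2]@k[:2]))
print(tool(s,[.586,-.183,.19]),tool(s,[.586,-.183,.165]))
```

```text
[ 0.58563684 -0.18456867] 0.06440446072091047
[  51.4 -103.3   50. ] [  50.8 -100.9   74.9]
```

```bash
python3 -m creep '[[0,10,-18,5,0],[0,13,-25,10,0],[0,13,-25,10,0],[0,8,-18,10,0],[0,4,-10,8,0],[0,2,-3,4,0],[0,0,0,0,0]]' 40 >/dev/null; python3 st.py
python3 - <<'E'
from h import *
s=r.sense();print(tool(s,[.586,-.183,.165]))
E
```

```text
t 74.65 p [ 0.587  -0.1788  0.1925] th -3.8 tz [ 0.033  0.092 -0.995] F [-0.  -0.4 -1.3] op 0.249
[-1.5  6.9 26.9]
```

```bash
python3 -m creep '[[0,-1,4,8,0],[0,0,3,10,0],[0,0,0,8,0],[0,0,0,0,0]]' 40 >/dev/null; python3 st.py
python3 - <<'E'
from h import *
s=r.sense();print(tool(s,[.586,-.183,.14]))
c=grab("scene","s40.png");d=grab("side","d40.png")
a=cv2.resize(c["im"][150:320,190:330],None,fx=2.8,fy=2.8,interpolation=2);b=cv2.resize(d["im"][90:240,230:370],None,fx=2.8,fy=2.8,interpolation=2)
cv2.imwrite("pics/z40.png",np.hstack([a[:420],b[:420]]))
E
```

```text
t 75.15 p [ 0.5856 -0.1861  0.1638] th -4.0 tz [ 0.033  0.092 -0.995] F [ 0.4  0.1 -1. ] op 0.251
[-0.4 -0.9 24. ]
```

View pics/z40.png

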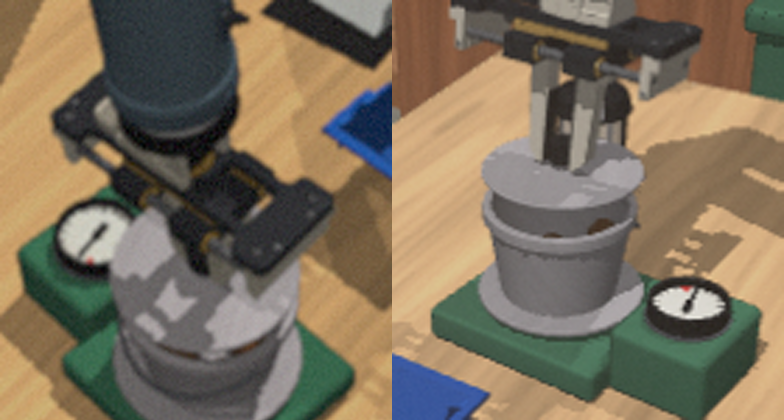

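```bash
python3 -m creep '[[0,0,0,8,0],[0,0,-1,8,0],[0,0,-1,5,0],[0,0,0,0,0]]' 20 >/dev/null; python3 st.py
python3 -m creep '[[0,0,0,4,0],[0,0,0,0,0]]' 20 >/dev/null; python3 st.py
python3 - <<'E'
from h import *
c=grab("scene","s41.png");d=grab("side","d41.png")
a=cv2.resize(c["im"][150:320,190:330],None,fx=2.8,fy=2.8,interpolation=2);b=cv2.resize(d["im"][90:240,230:370],None,fx=2.8,fy=2.8,interpolation=2)
cv2.imwrite("pics/z41.png",np.hstack([a[:420],b[:420]]))
E
```

```text
t 75.75 p [ 0.5873 -0.1818  0.143 ] th -3.95 tz [ 0.035  0.091 -0.995] F [ 0.3  0.2 -1.5] op 0.252
t 76.0 p [ 0.5875 -0.1814  0.1389] th -3.94 tz [ 0.035  0.091 -0.995] F [ 0.5  0.6 -1.3] op 0.253
```

View pics/z41.png

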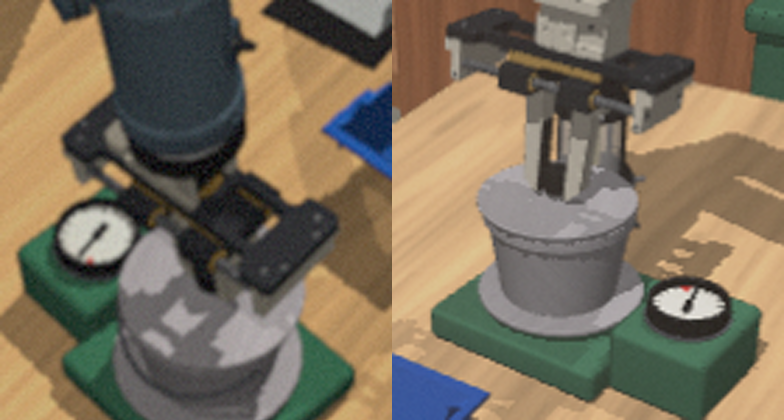

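```bash
python3 -m creep '[[0,0,-1,3,0],[0,0,0,2,0],[0,0,0,0,0]]' 20 >/dev/null; python3 st.py
python3 -m creep '[[0.3,0,0,0,0],[0.35,0,0,0,0],[0.4,0,0,0,0],[0.45,0,0,0,0],[0.5,0,0,0,0],[0.5,0,0,0,0]]' 20 >/dev/null; python3 st.py
python3 - <<'E'
from h import *
c=grab("scene","s42.png");d=grab("side","d42.png")
a=cv2.resize(c["im"][150:320,190:330],None,fx=2.8,fy=2.8,interpolation=2);b=cv2.resize(d["im"][90:240,230:370],None,fx=2.8,fy=2.8,interpolation=2)
cv2.imwrite("pics/z42.png",np.hstack([a[:420],b[:420]]))
E
```

```text
t 76.475 p [ 0.5884 -0.1805  0.1349] th -3.95 tz [ 0.037  0.089 -0.995] F [-0.3 -0.  -0.4] op 0.253
t 77.225 p [ 0.5887 -0.1805  0.1352] th -3.95 tz [ 0.038  0.089 -0.995] F [ 0.8 -0.3  0.4] op 0.5
```

View pics/z42.png

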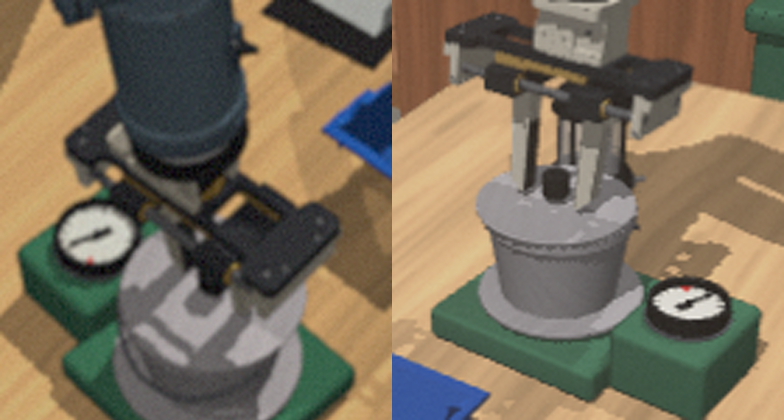

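Lid released and seated. I retract straight up along the tool axis, then check everything from above.

```bash
python3 -m creep '[[0.5,0,0,-10,0],[0.5,0,0,-20,0],[0.5,0,0,-40,0],[0.5,-10,20,-40,0],[0.5,-20,40,-30,0],[0.5,-20,40,0,0],[0.5,-10,30,0,0],[0.5,0,10,0,0],[0.5,0,0,0,0]]' 20 >/dev/null; python3 st.py
python3 - <<'E'
from h import *
c=grab("wrist","w43.png");d=grab("side","d43.png");e=grab("scene","s43.png")
cv2.imwrite("pics/z43.png",cv2.resize(d["im"][100:420,140:440],None,fx=1.85,fy=1.85,interpolation=2))
E
```

```text
t 78.45 p [ 0.5135 -0.3319  0.2705] th -3.84 tz [ 0.042  0.084 -0.996] F [-0.5 -0.1  0.9] op 0.501
```

View pics/w43.png

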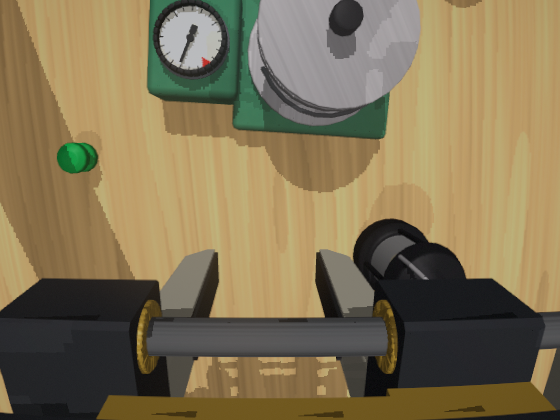

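View pics/z43.png

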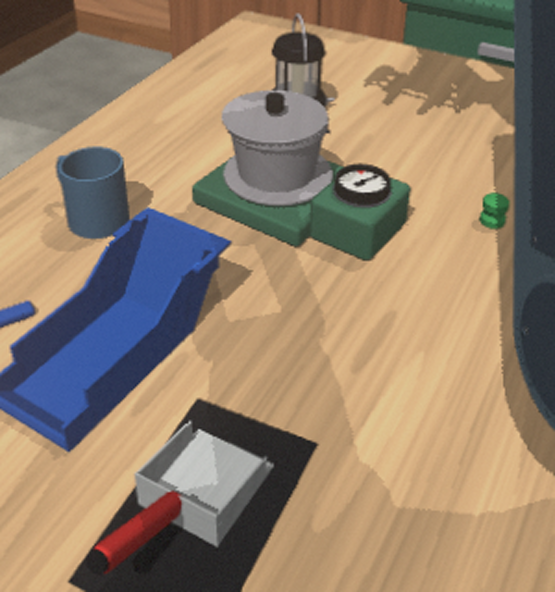

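View pics/s43.png

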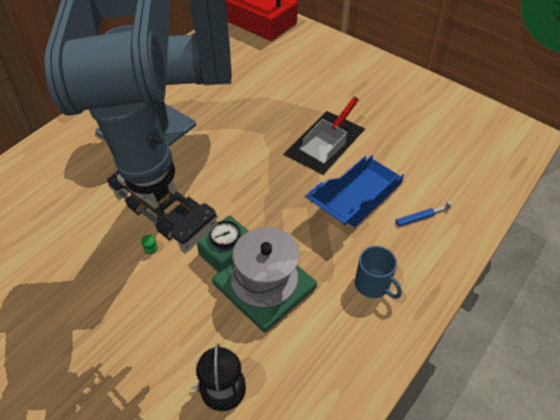

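Run:
```python
from h import *
sc=grab("scene");sd=grab("side");s=r.sense();w=grab("wrist")
cv2.imwrite("pics/za.png",np.hstack([cv2.resize(sc["im"][220:310,215:315],None,fx=4,fy=4,interpolation=2),cv2.resize(sd["im"][140:230,240:340],None,fx=4,fy=4,interpolation=2)]))
P=onz(sc,266,244.5,.158);print("knobtop sc",P); P=onz(sd,288.5,152,.158);print("sd",P); print("wrist knob",onz(w,346,15,.158))
print(circ(sc,(225,225,305,275),.131))
# scoop
for a in ((302,155),): pass
```

```text
knobtop sc [ 0.58826956 -0.18174368  0.158     ]
sd [ 0.58447479 -0.17706885  0.158     ]
wrist knob [ 0.5849542  -0.18279276  0.158     ]
(array([ 0.59201826, -0.19203568]), np.float64(0.07290357192479165))
```

View pics/za.png

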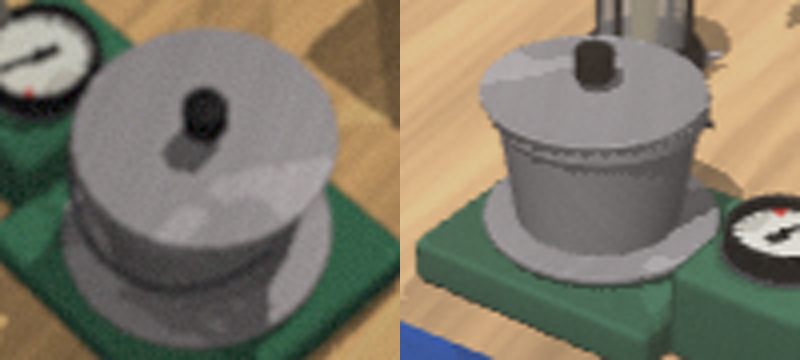

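Run:
```python
from h import *
sc=grab("scene");sd=grab("side")
def fit(c,pts,off,z):
    Q=np.array([onz(c,u/4+off[0],v/4+off[1],z)[:2] for u,v in pts]);A=np.c_[2*Q,np.ones(len(Q))];k=np.linalg.lstsq(A,(Q**2).sum(1),rcond=None)[0]
    rr=np.sqrt(k[2]+k[:2]@k[:2]);return k[:2].round(4),rr.round(4),((np.hypot(*(Q-k[:2]).T)-rr)*1000).round(1)
p1=[(72,140),(336,140),(200,28),(200,247),(110,60),(300,65),(110,213),(295,220)]
p2=[(80,92),(309,88),(193,36),(193,144),(110,54),(275,51),(110,126),(275,130)]
for z in (.122,.130,.138): print(z,fit(sc,p1,(215,220),z),fit(sd,p2,(240,140),z))
# platform & pail underside not needed; scoop check
m=[onz(sc,*p,.003)[:2].round(3) for p in ((286,150),(320,168),(364,130),(330,113))];print(np.mean(m,0))
cv2.imwrite("pics/zb.png",cv2.resize(sc["im"][90:180,275:375],None,fx=6,fy=6,interpolation=2))
```

```text
0.122 (array([ 0.5859, -0.1795]), np.float64(0.0668), array([-0.1, -0.1,  0.4, -0.2,  0.9, -1.4, -1.1,  1.5])) (array([ 0.5922, -0.1946]), np.float64(0.0665), array([ 1.4,  0.5, -1.2, -1.3, -0.7,  1. ,  0.4, -0.1]))
0.13 (array([ 0.5894, -0.1837]), np.float64(0.0662), array([-0.1, -0.1,  0.4, -0.2,  0.9, -1.4, -1.1,  1.5])) (array([ 0.5857, -0.1817]), np.float64(0.0655), array([ 1.4,  0.5, -1.2, -1.3, -0.7,  0.9,  0.4, -0.1]))
0.138 (array([ 0.593 , -0.1878]), np.float64(0.0656), array([-0.1, -0.1,  0.4, -0.2,  0.9, -1.4, -1.1,  1.4])) (array([ 0.5791, -0.1688]), np.float64(0.0644), array([ 1.3,  0.5, -1.1, -1.3, -0.7,  0.9,  0.4, -0.1]))
[0.42225 0.275  ]
```

View pics/zb.png

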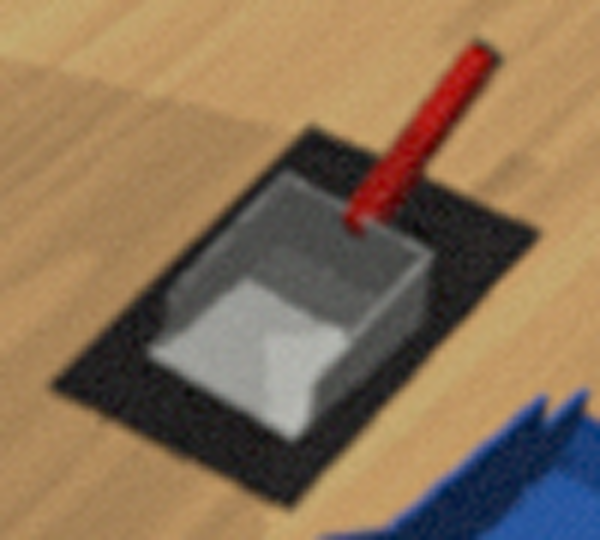

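```bash
python3 -m creep '[[0.5,0,0,0,0],[0.5,0,0,0,0],[0.5,0,0,0,0],[0.5,0,0,0,0]]' >/dev/null; python3 -c "
from h import *
print(r.close_job())"
```

```text
the job is handed in; nothing more can be done
None
```

I finished all the steps and handed the job in at about 79 s on the robot's clock; the hand-in reports no verdict.

- **Pail and dial:** I stood the pail on the platform, about 4 mm off its centre. I turned the bezel about 66° clockwise, and the zero wedge then lay at the pointer tip in the picture.
- **Nuts:** I scooped all five nuts in one pass and poured them into the pail by slackening the grip so the scoop tipped. The picture from above showed all five in the pail and the bin empty. No picture showed the fingers near a nut.
- **Scoop:** It lies flat and right way up, well inside the mat.
- **Lid:** It was knocked aside during the run, so I found it again before gripping it. In the last two camera views its edge agrees at about 0.129 m, which fits a seated lid. Its centre is about 3 mm from the pail's and 6 mm from the platform's.
- **Bystanders:** All four looked unmoved in the last pictures, and the arm was clear of everything at the end.

**Checks that disagreed:** The hand leaned by up to about 0.11 rad during the run and still leaned about 0.09 rad while I placed the lid. The camera estimates of the pail and lid centres differ by up to about 9 mm, still within the limits.

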